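# Load the tube packs on the stock lift and wind it level with the shelf

### The arm

A 7-joint arm with a two-finger parallel gripper is mounted at the origin on the work surface. World frame = base frame: x ahead of the robot, y to its left, z up, the work surface at z = 0. Lengths are in mm, angles in degrees, forces in N, time in s.
With the tool pointing down it reaches from about 400 to 925 mm from the base axis. Payload 5.6 kg.
Tool frame: the origin (TCP) lies at the very end of the fingers, on their centre line; the grasp point (between the pads) lies 19 mm behind it (bot.grip_depth is the distance from the TCP to the grasp point, in mm); z points along the fingers, x is the direction in which the jaws open and shut, and the axes are right-handed (so a half turn about z gives the same grasp; the last joint's range is limited). The gripper opens to 85 mm and grips with 20 to 120 N. Pads are 22 mm wide; open, the fingers measure 114 mm over their backs; the gripper's body (76 mm by 85 mm) begins 54 mm behind the grasp point. The pads swing forward as they close: fully open they stand 13 mm farther back than shut.
Start: joints at [-72.938, 26.786, -0.665, 91.828, 0.344, 61.387, -3.226], TCP at [217.297, 612.609, 231.29] pointing down, gripper open.
Joint ranges: [-144.91, 144.91], [-17.63, 115.5], [-89.93, 88.59], [15.96, 139.68], [-74.01, 254.01], [8.47, 105.57], [-167.45, 167.45]. Speed limits (degrees/s): [147.25, 147.25, 180, 180, 180, 180, 180].

### API

Orientations are given as a 3x3 rotation matrix whose columns are the frame's x, y, z axes.
In Python, from workcell import bot gives the robot as it stands. The module is installed in compiled form; this text tells all that it offers.
- The arm moves only by the tool servo_tool, never from a script. Its argument "series" is text: rows parted by semicolons, each of 6 numbers parted by spaces: the shift along the tool's x, y, z in m, then the turn, a rotation vector about the tool's x, y, z in degrees. A call has 1 to 10 rows; each row shifts and turns the commanded pose from where the row before left it, along the tool's axes as they then stand; what a row does not reach is not made up. A row lasts 1/8 s, in which the tool goes at most 62.5 mm and 10.7 degrees, less where a joint would pass 70% of its speed; a pose out of reach is approached as far as the arm can. A call with a gripper value outside its range is refused whole. "fingers" is the opening, from 0 (shut) to 1 (fully open), set as the call begins (left out, the last holds). The fingers move at their own pace and stop on an object; the grip force is fixed at half the most. Time passes only in rows, so rows that do not move let the fingers close. It gives the time, the measured TCP pose, the force and the opening at its end, in the units of the state.
- bot.sense(): the state, without advancing time (a new reading comes with each control period).
- bot.snapshot(name): name is "scene" or "side" or "wrist"; returns a dict with "img" (480x640x3 uint8, red, green, blue), "K" (3x3 intrinsics, pixels), "k1" (the pictures are not rectified: a ray, as slopes to the right and down, at radius r is drawn at 1 + k1 r^2 times it, then the intrinsics apply), "rvec" (rotation vector, rad) and "tvec" (3), from world to camera coordinates, as OpenCV has them; the wrist camera has in their place "hand_eye" (4x4, takes a point from camera to tool coordinates, whose origin is the TCP and whose axes are the tool frame's). Camera axes: x right, y down, z forward; pixel columns grow to the right and rows downward; lengths in mm; the calibration is good to about 2 mm. A picture is of the moment at which its call begins: read the wrist's pose just before it. There is no depth.
- bot.finish_job(): hands the job in, once; it reports no verdict.
The state is a dict: "time_s": time; "q": joint angles; "dq": joint speeds; "joint_efforts": joint torques, N m; "ee_pos": TCP position; "orientation": TCP orientation; "wrist_force": force on the tool from outside, world axes, zero at the start; "wrist_torque": the same for the moment, N m; "finger_gap": finger opening in mm.
Only numpy, scipy, OpenCV 4.12 (cv2) and the standard library are available. Lean on these libraries where they do the work, as an engineer would, in place of code of your own. Each camera call takes 0.05 s, during which the arm holds its last target.

### The job

With the lift still down, put every tube pack that is on the bench fully home in the tray pocket of its own colour and outline, right down on the pocket floor. Then fit the red crank on the lift's square drive end and wind the platform up until its top face is flush with the top of the shelf deck, ready for the tray to be slid across. Finally lay the crank back flat on its black mat, and leave the other things on the bench where they are.

Things in the scene. Friction and masses are not known exactly. Their poses are not given: they have to be found in the camera images.
- purple_handle (a point): Pack of tubes with purple caps, 0.22 kg (None if absent); foam base L: three cells in a row along x, handle on the middle one, fourth cell beside the -x end on the -y side (105 x 67 mm). Point: centre of its grey finger bar (40 along x, 12 along y, 24 high), 106 mm over the underside, 21 mm over the cap tops; z up. Grasp the bar across y from above, fingertips over the caps.
- green_handle (a point): Pack of tubes with green caps, 0.22 kg (None if absent); foam base T: three cells in a row along x, handle on the middle one, fourth cell beside the middle on the -y side (105 x 67 mm). Point: centre of its grey finger bar (40 along x, 12 along y, 24 high), 106 mm over the underside, 21 mm over the cap tops; z up. Grasp the bar across y from above, fingertips over the caps.
- yellow_handle (a point): Pack of tubes with yellow caps, 0.22 kg (None if absent); foam base Z: two cells in a row along x, two more beside them at +y shifted one cell to +x, handle at the block's centre (105 x 67 mm). Point: centre of its grey finger bar (40 along x, 12 along y, 24 high), 106 mm over the underside, 21 mm over the cap tops; z up. Grasp the bar across y from above, fingertips over the caps.
- blue_handle (a point): Pack of tubes with blue caps, 0.22 kg (None if absent); foam base mirrored L: three cells in a row along x, handle on the middle one, fourth cell beside the -x end on the +y side (105 x 67 mm). Point: centre of its grey finger bar (40 along x, 12 along y, 24 high), 106 mm over the underside, 21 mm over the cap tops; z up. Grasp the bar across y from above, fingertips over the caps.
- purple_pocket (a point): Floor point of the purple coloured tray pocket, straight below the purple pack's handle point when home (that is then 106 mm above it); same axes as the pack then has. The pocket has the pack's outline with 2.5 mm play all round; ribs between pockets rise 10 mm, the rim 12 mm above the floor.
- green_pocket (a point): Floor point of the green coloured tray pocket, straight below the green pack's handle point when home (that is then 106 mm above it); same axes as the pack then has. The pocket has the pack's outline with 2.5 mm play all round; ribs between pockets rise 10 mm, the rim 12 mm above the floor.
- yellow_pocket (a point): Floor point of the yellow coloured tray pocket, straight below the yellow pack's handle point when home (that is then 106 mm above it); same axes as the pack then has. The pocket has the pack's outline with 2.5 mm play all round; ribs between pockets rise 10 mm, the rim 12 mm above the floor.
- blue_pocket (a point): Floor point of the blue coloured tray pocket, straight below the blue pack's handle point when home (that is then 106 mm above it); same axes as the pack then has. The pocket has the pack's outline with 2.5 mm play all round; ribs between pockets rise 10 mm, the rim 12 mm above the floor.
- tray: Grey moulded nest tray, 236 x 122 mm, 0.7 kg, x along its length, origin at the centre of its underside; floor 4 mm thick. Four coloured pockets, each of another outline so that only its own pack fits, and two solid blanks. It stands loose on the lift platform between low stops and stays there.
- platform_edge (a point): Middle of the edge of the lift's aluminium platform that faces the shelf, on the platform's TOP face (on which the tray stands). Platform 134 mm deep (towards the shelf), 246 mm long. It starts low, about 32 mm above the bench.
- shelf_edge (a point): Middle of the front edge of the low white stock shelf behind the lift, on the deck's TOP face. The shelf is fixed; its deck height differs from start to start, 62 to 85 mm above the bench. Foam trays of tubes, 83 mm high, stand towards its two ends.
- drive_end (a point): Tip of the lift screw's square drive end, on the vertical screw axis, on the blue bearing plate (116 x 46 mm) of the mast beside the platform. 20 mm square, 22 mm high, with an 8 mm conical tip: 30 mm above the 36 mm bearing flange, which is 215 mm above the bench. x and y are normal to the square's faces and turn with the screw; z up.
- drive (a joint): Turn of the lift screw, rad, 0 to 40.8; grows CLOCKWISE seen from above, which RAISES the platform 10 mm per full turn (6.283 rad). Friction 0.15 N m; the screw holds the platform wherever it is left.
- crank_hub (a point): Loose hand crank, 0.36 kg. Point: centre of its red square hub, 38 x 38 x 44 mm high, 22 mm over the underside; socket 22.4 mm square, 34 deep, opens downward. Flat arm (26 wide, 10 thick, at the underside) runs to +x; z up. Fits the drive end in any quarter turn; seated, its underside rests on the bearing flange. Carry it by the hub, grasped across y from above.
- crank_grip (a point): Centre of the crank's black grip: upright cylinder 27 mm across, 13 to 71 mm above the crank's underside, this point 45 mm above it and 85 mm from the hub axis along the crank's x. The sleeve revolves freely, so it can be held fast from above while the crank goes round.
- mat_top (a point): Centre of the top face of the crank's black rubber mat, 200 mm along x, 110 mm along y, 3 mm thick, fixed. At the start the crank stands on it, flat on its arm, along x within 20 degrees.
- sanitizer: Bystander: hand sanitizer bottle, 60 mm across, 150 mm high. Origin at the centre of its underside.
- tape_roll: Bystander: roll of brown tape lying flat, 90 mm across, 45 mm high. Origin at the centre of its underside.
- marker: Bystander: white marker pen, 115 mm long. Origin at the centre of its underside.
- scanner: Bystander: handheld bar code scanner, 170 mm long, 50 mm wide, 37 mm high. Origin at the centre of its underside.
- label_roll: Bystander: roll of labels on end, 70 mm across, 60 mm high. Origin at the centre of its underside.

How it is judged:
By the outcome, as a careful person would: the job done as asked, in the order asked, and still so for the second after the job is handed in, with the robot touching nothing.
Of pack_purple, pack_green, pack_yellow, pack_blue only 2 to 4 are there at a start; the rules pass over those that are not, and their reading is None.
At some moment in a run one of pack_purple, pack_green, pack_yellow, pack_blue may be knocked a few centimetres aside while the robot is not near it.
It also fails if it takes over 210 s, if anything falls off the work surface, if the arm or the gripper's body presses on something with over 40 N, if the wrist force passes 120 N, or if a joint passes its speed limit or range.

## Working session

There is one attempt and no reset: what is moved stays moved. The work goes in short steps, Python scripts to look and compute and a tool call to move; the robot and the scene stay as the last step left them, time stands still between calls to the robot, and variables do not carry over. Pictures are saved under pics/ and viewed, and the job is handed in when it is done.

Besides the shell and the picture viewer there is one more tool, called after "Call:" as a command line: name --argument value ..., lists and objects as JSON in quotes. servo_tool: Moves the arm, as the interface text tells. Its arguments: {"type":"object","properties":{"series":{"type":"string"},"fingers":{"type":"number"}},"required":["series"]}

```bash
ls; mkdir -p pics
python3 - <<'E'
from workcell import bot
import cv2,pickle
s=bot.sense();print(s)
d={}
for n in("scene","side","wrist"):
    r=bot.snapshot(n);d[n]=r
    cv2.imwrite(f"pics/{n}0.png",r["img"][:,:,::-1])
    print({k:v for k,v in r.items() if k!="img"})
pickle.dump(d,open("d0.pkl","wb"))
E
```

```text
pics
{'time_s': 0.0, 'q': array([-72.9380934 ,  26.8364212 ,  -0.66573008,  91.88342589,
         0.3435378 ,  61.38495703,  -3.2252822 ]), 'dq': array([ 0.09541148,  0.07915344,  0.0665547 , -0.0598968 ,  0.04542986,
        0.04282734,  0.01473628]), 'joint_efforts': array([-3.96320092e-04, -5.32374537e+01,  2.09621777e-02, -2.51317585e+01,
        1.13579817e-02,  7.48784834e-03,  1.67178538e-06]), 'ee_pos': array([217.11167091, 612.06026828, 230.31545686]), 'orientation': array([[ 3.34268412e-01,  9.42477791e-01, -4.91229263e-04],
       [ 9.42476218e-01, -3.34268754e-01, -1.72594995e-03],
       [-1.79087209e-03,  1.13958650e-04, -9.99998390e-01]]), 'wrist_force': array([ 0.06378643,  0.04624211, -0.9000279 ]), 'wrist_torque': array([ 0.00457351,  0.00493157, -0.00815823]), 'finger_gap': 85.19149523931048}
{'K': array([[534.78732781,   0.        , 318.66467632],
       [  0.        , 534.78732781, 235.69675635],
       [  0.        ,   0.        ,   1.        ]]), 'k1': 0.011233292039402928, 'rvec': array([ 1.54563103,  1.87809797, -0.90090108]), 'tvec': array([ 142.2208411 , -2
[... 179 characters left out ...]
       ]]), 'k1': -0.06211578965788713, 'rvec': array([ 0.75577535, -2.51028894,  1.23153712]), 'tvec': array([ 426.129707  ,  331.39260188, 1290.05465319])}
{'K': array([[429.9138864 ,   0.        , 325.04939071],
       [  0.        , 429.9138864 , 229.35472732],
       [  0.        ,   0.        ,   1.        ]]), 'k1': -0.04098100553876665, 'hand_eye': array([[ 9.99999826e-01,  3.76996123e-05,  5.89027823e-04,
        -4.31547972e-01],
       [-1.92218528e-04,  9.64355483e-01,  2.64610025e-01,
        -6.72804730e+01],
       [-5.58056515e-04, -2.64610092e-01,  9.64355322e-01,
        -1.42782509e+02],
       [ 0.00000000e+00,  0.00000000e+00,  0.00000000e+00,
         1.00000000e+00]])}
```

View pics/scene0.png

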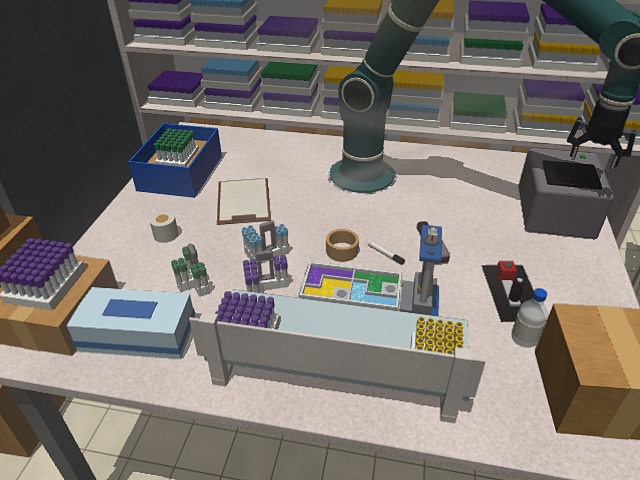

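View pics/side0.png

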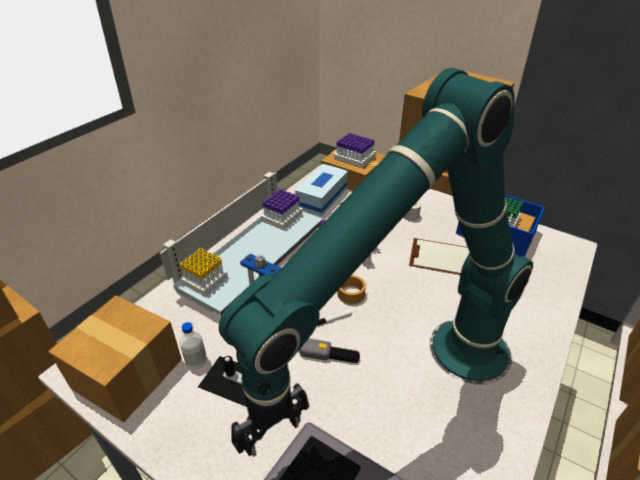

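View pics/wrist0.png

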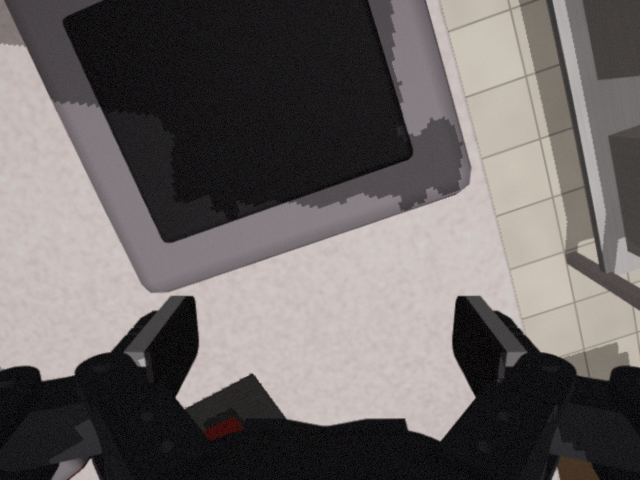

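```bash
cat > h.py <<'E'
import numpy as np,cv2,pickle
from workcell import bot
from scipy.spatial.transform import Rotation as Ro
def snap(n,name=None):
    s=bot.sense(); r=bot.snapshot(n)
    if n=="wrist":
        T=np.eye(4);T[:3,:3]=s["orientation"];T[:3,3]=s["ee_pos"]
        M=np.linalg.inv(T@r["hand_eye"]); r["R"]=M[:3,:3];r["t"]=M[:3,3]
    else:
        r["R"]=cv2.Rodrigues(np.array(r["rvec"]))[0];r["t"]=np.array(r["tvec"])
    r["s"]=s
    if name: cv2.imwrite(f"pics/{name}.png",r["img"][:,:,::-1]); pickle.dump(r,open(f"pics/{name}.pkl","wb"))
    return r
def load(name): return pickle.load(open(f"pics/{name}.pkl","rb"))
def D(r): return np.array([r["k1"],0,0,0,0.])
def proj(r,P):
    P=np.atleast_2d(np.asarray(P,float))
    return cv2.projectPoints(P,cv2.Rodrigues(r["R"])[0],r["t"],r["K"],D(r))[0].reshape(-1,2)
def ray(r,uv):
    uv=np.asarray(uv,float).reshape(-1,1,2)
    n=cv2.undistortPoints(uv,r["K"],D(r)).reshape(-1,2)
    d=np.c_[n,np.ones(len(n))]@r["R"]
    return -r["R"].T@r["t"],d/np.linalg.norm(d,axis=1,keepdims=True)
def onz(r,uv,z):
    c,d=ray(r,uv); return c+d*((z-c[2])/d[:,2])[:,None]
def tri(rs,uvs):
    A=np.zeros((3,3));b=np.zeros(3)
    for r,uv in zip(rs,uvs):
        c,d=ray(r,uv);d=d[0];Q=np.eye(3)-np.outer(d,d);A+=Q;b+=Q@c
    return np.linalg.solve(A,b)
def crop(r,x0,x1,y0,y1,f,name):
    cv2.imwrite(f"pics/{name}.png",cv2.resize(r["img"][y0:y1,x0:x1,::-1],None,fx=f,fy=f,interpolation=cv2.INTER_CUBIC))
E
python3 - <<'E'
from h import *
r=snap("scene","s1");q=snap("side","d1")
crop(r,150,470,200,320,2.5,"s1a");crop(r,400,560,210,360,4,"s1b")
crop(q,150,470,180,420,2.5,"d1a")
for n,u in dict(purple=(265,256),blue=(266,231),green=(190,252)).items(): print(n,onz(r,u,118)[0])
for n,u in dict(tray=(350,287)).items(): print(n,onz(r,u,45)[0])
print("drive",onz(r,(432,228),245)); print("hub",onz(r,(507,265),47));print("mat",onz(r,(512,293),3))
print("shelf",onz(r,[(196,315),(480,330)],75))
E
```

```text
purple [ 583.84878728 -160.20591263  118.        ]
blue [ 489.64832015 -184.08660107  118.        ]
green [ 603.98102913 -344.25922605  118.        ]
tray [576.48349198  48.59274575  45.        ]
drive [[563.79434029 221.54129459 245.        ]]
hub [[423.64216393 430.32615974  47.        ]]
mat [[477.82901457 447.80026931   3.        ]]
shelf [[ 760.56596113 -274.28763616   75.        ]
 [ 684.56225593  349.6723648    75.        ]]
```

View pics/s1a.png

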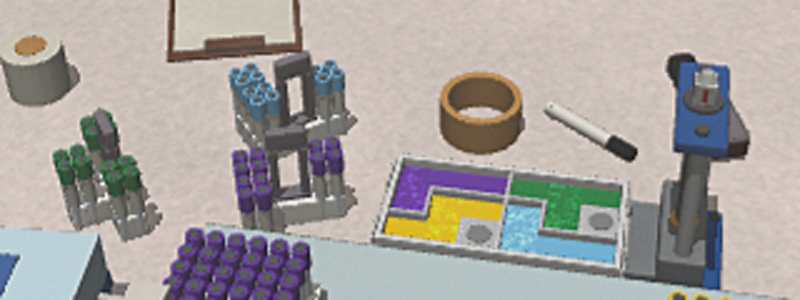

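View pics/s1b.png

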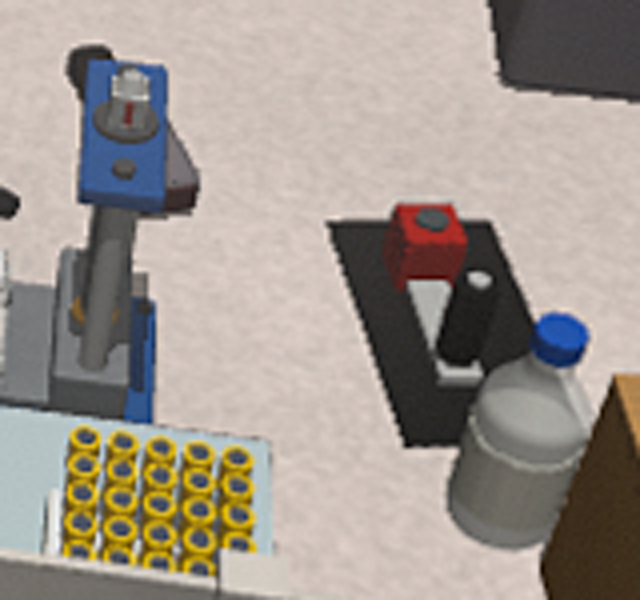

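View pics/d1a.png

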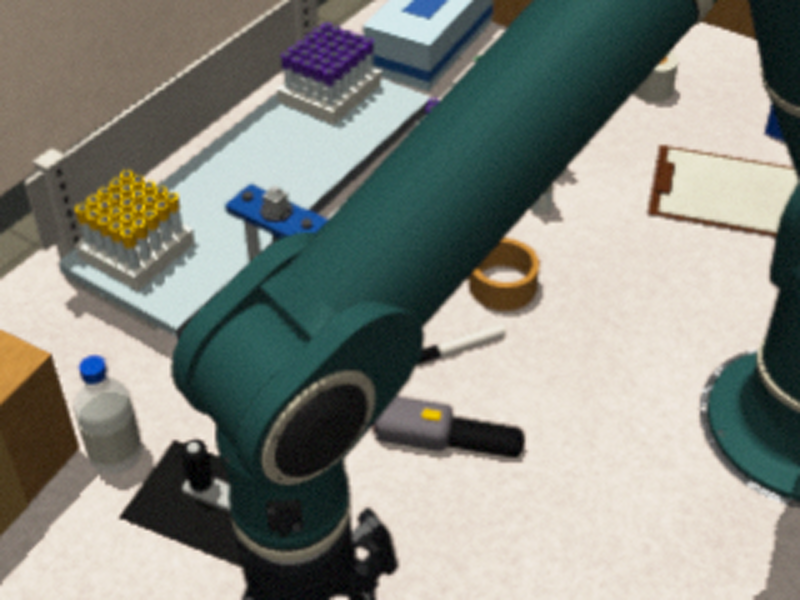

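```bash
cat >> h.py <<'E'
def go(pos=None,yaw=None,xdir=None,turnfirst=False):
    """print tool-frame shift (m) and turn (deg) to reach pos (TCP) with tool down and tool x at yaw deg"""
    s=bot.sense();R=s["orientation"];p=s["ee_pos"]
    if pos is None: pos=p
    if yaw is None: yaw=np.degrees(np.arctan2(R[1,0],R[0,0]))
    c,n=np.cos(np.radians(yaw)),np.sin(np.radians(yaw))
    Rt=np.array([[c,n,0],[n,-c,0],[0,0,-1.]])
    rv=Ro.from_matrix(R.T@Rt).as_rotvec(degrees=True)
    B=Rt if turnfirst else R
    d=B.T@(np.array(pos)-p)/1000
    print("t",round(s["time_s"],2),"p",p.round(1),"yaw",np.degrees(np.arctan2(R[1,0],R[0,0])).round(2),"gap",round(s["finger_gap"],1),"F",s["wrist_force"].round(1))
    print(" shift",d.round(4),"len",np.linalg.norm(d).round(4),"turn",rv.round(2),"q",s["q"].round(0))
E
python3 -c "
from h import *
go((500,250,430),45)"
```

```text
t 0.25 p [217.2 612.4 230.8] yaw 70.47 gap 85.2 F [0.6 0.1 0.2]
 shift [-0.2471  0.3877 -0.1989] len 0.5009 turn [1.000e-02 5.000e-02 2.547e+01] q [-73.  27.  -1.  92.   0.  61.  -3.]
```

Call:
servo_tool --series "0 0 -0.06 0 0 0; -0.035 0.055 -0.02 0 0 0; -0.035 0.055 -0.02 0 0 0; -0.035 0.055 -0.02 0 0 0; -0.035 0.055 -0.02 0 0 0; -0.035 0.055 -0.02 0 0 0; -0.035 0.055 -0.02 0 0 0; -0.037 0.057 -0.02 0 0 8; 0 0 0 0 0 9; 0 0 0 0 0 8" --fingers 1

```text
time_s: 1.5
ee_pos: [475.0, 281.5, 419.2]
orientation: [[0.706, 0.708, 0.0], [0.708, -0.706, 0.0], [0.001, -0.0, -1.0]]
wrist_force: [0.2, 0.4, -0.0]
finger_gap: 85.7
```

```bash
python3 -c "
from h import *
go((500,250,430),45); snap('wrist','w1')"
```

```text
t 1.5 p [475.  281.5 419.2] yaw 45.07 gap 85.7 F [ 0.2  0.4 -0. ]
 shift [-0.0047  0.04   -0.0108] len 0.0417 turn [-0.01 -0.03  0.07] q [-46.   9.  14.  92.  -2.  79.  13.]
```

View pics/w1.png

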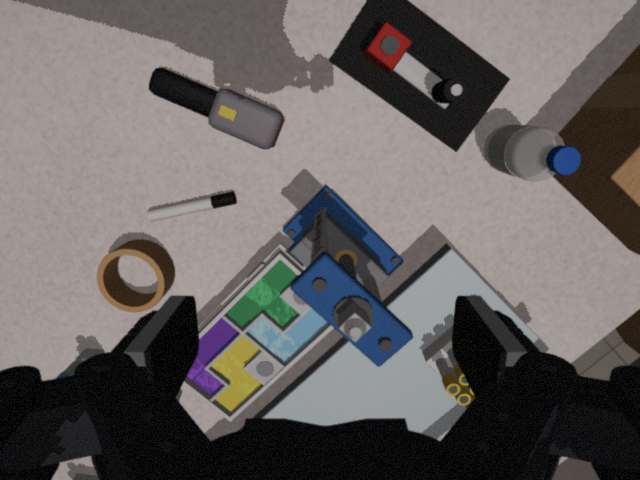

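```bash
python3 -c "
from h import *
go((640,-200,440),90)"
```

```text
t 1.55 p [474.7 282.  419. ] yaw 44.91 gap 85.2 F [ 0.3 -0.7  0.6]
 shift [-0.2232  0.458  -0.0211] len 0.51 turn [-0.000e+00 -1.000e-02 -4.509e+01] q [-46.   9.  14.  92.  -2.  79.  13.]
```

Call:
servo_tool --series "-0.025 0.052 -0.003 0 0 0; -0.025 0.052 -0.003 0 0 0; -0.025 0.052 -0.003 0 0 0; -0.025 0.052 -0.003 0 0 0; -0.025 0.052 -0.003 0 0 0; -0.025 0.052 -0.003 0 0 0; -0.025 0.052 -0.003 0 0 0; -0.025 0.052 0 0 0 0; -0.025 0.05 0 0 0 0; 0 0 0 0 0 -9"

```text
time_s: 2.8
ee_pos: [648.2, -210.4, 438.2]
orientation: [[0.582, 0.813, -0.003], [0.813, -0.582, -0.003], [-0.004, -0.001, -1.0]]
wrist_force: [0.1, 0.6, 0.2]
finger_gap: 85.7
```

Call:
servo_tool --series "0 0 0 0 0 -9; 0 0 0 0 0 -9; 0 0 0 0 0 -9; 0 0 0 0 0 -9; 0 0 0 0 0 0"

```text
time_s: 3.42
ee_pos: [648.9, -204.5, 439.7]
orientation: [[-0.008, 1.0, -0.0], [1.0, 0.008, 0.0], [0.0, -0.0, -1.0]]
wrist_force: [0.8, -0.1, -0.1]
finger_gap: 85.8
```

```bash
python3 -c "
from h import *
go((640,-200,440),90); snap('wrist','w2')"
```

```text
t 3.42 p [ 648.9 -204.5  439.7] yaw 90.48 gap 85.8 F [ 0.8 -0.1 -0.1]
 shift [ 0.0046 -0.0088 -0.0003] len 0.01 turn [-0.01 -0.02  0.48] q [ -1.  24.  24.  71.  -9.  86. 112.]
```

View pics/w2.png

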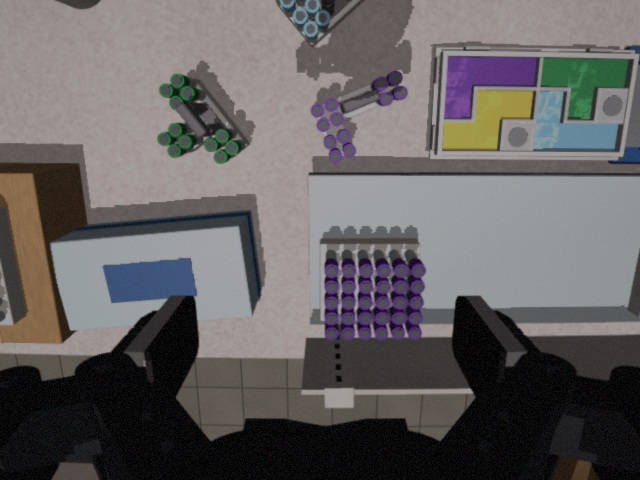

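Call:
servo_tool --series "0.03 -0.05 0 0 0 0; 0.03 -0.05 0 0 0 0; 0 0 0 0 0 0; 0 0 0 0 0 0"

```text
time_s: 3.98
ee_pos: [548.8, -145.5, 440.6]
orientation: [[-0.007, 1.0, 0.002], [1.0, 0.007, -0.0], [-0.0, 0.002, -1.0]]
wrist_force: [0.2, -0.0, 0.5]
finger_gap: 85.3
```

```bash
python3 -c "
from h import *
go((640,-200,440),90); r=snap('wrist','w3')
crop(r,130,640,0,480,1.25,'w3a')"
```

```text
t 3.98 p [ 548.8 -145.5  440.6] yaw 90.42 gap 85.3 F [ 0.2 -0.   0.5]
 shift [-0.0552  0.0908  0.0008] len 0.1063 turn [0.1  0.01 0.42] q [ -8.  11.  23.  88.  -4.  82. 106.]
```

View pics/w3.png

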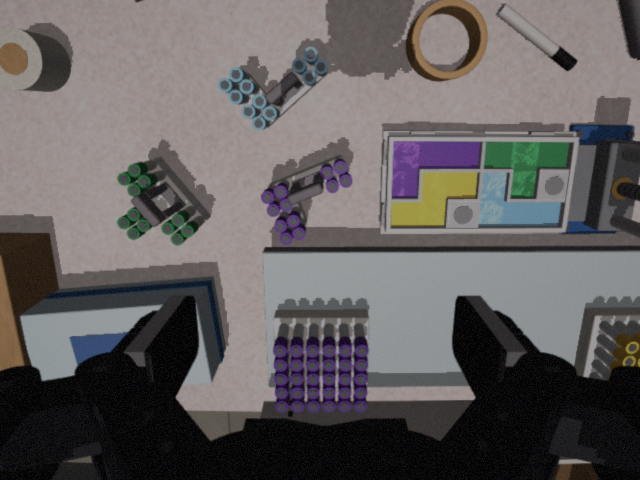

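Run:
```python
from h import *
r=load('w3')
hsv=cv2.cvtColor(r["img"],cv2.COLOR_RGB2HSV)
# pockets
def mask(lo,hi): return cv2.inRange(hsv,np.array(lo),np.array(hi))
M=dict(purple=mask((125,80,60),(150,255,255)),green=mask((55,80,50),(85,255,255)),yellow=mask((20,120,90),(35,255,255)),blue=mask((90,60,90),(108,255,255)))
for n,m in M.items():
    k,l,st,c=cv2.connectedComponentsWithStats(m[:290])
    for i in range(1,k):
        if st[i,4]>25: print(n,st[i,:5],c[i].round(1),onz(r,c[i],36).round(1)[0] if c[i][0]>380 else onz(r,c[i],85).round(1)[0])
w=load('w1')
print("plate",onz(w,[(323,252),(290,285),(382,366),(412,335)],212).round(1))
print("tip",onz(w,(354,322),245), "hub",onz(w,(388,44),47),"grip",onz(w,(456,90),74),"mat",onz(w,[(377,-10),(329,62),(458,151),(510,80)],3).round(0))
print("traycorn",onz(r,[(385,135),(578,135),(571,231),(386,231)],46).round(1))
```

```text
purple [ 392  142   89   56 2988] [428.2 161.6] [542.1 -14.5  36. ]
purple [334 160  18  28 186] [342.5 172.5] [ 550.3 -125.2   85. ]
purple [320 166  19  27 187] [329.  178.2] [ 557.1 -140.8   85. ]
purple [261 185  32  32 379] [276.6 199.6] [ 582.8 -202.4   85. ]
purple [274 214  31  31 388] [289.3 228.5] [ 618.2 -187.9   85. ]
green [ 485  142   84   56 2807] [525.2 161.3] [540.3 110.4  36. ]
green [118 164  33  33 344] [134.7 179.4] [ 559.7 -368.9   85. ]
green [118 208  32  31 305] [134.1 222.9] [ 612.5 -375.4   85. ]
green [162 214  23  20 151] [173.5 223.2] [ 612.5 -327.4   85. ]
green [171 224  23  21 151] [182.8 234.1] [ 626.1 -317.2   85. ]
yellow [ 391  173   87   53 2694] [434.2 198.9] [590.3  -3.3  36. ]
blue [304  47  14  15  83] [310.4  54.5] [ 421.7 -162.3   85. ]
blue [293  58  13  15  79] [298.8  64.9] [ 432.5 -175.    85. ]
blue [314  60  13  14  86] [320.2  66.5] [ 434.  -151.7   85. ]
blue [219  68  35  36 409] [236.6  85.7] [ 454.5 -244.2   85. ]
blue [303  71  13  14  80] [308.8  77.3] [ 445.3 -164.1   85. ]
blue [242  95  35  35 361] [259.9 111.7] [ 482.4 -219.1   85. ]
blue [574 126  24  13 109] [586.  130.2] [500.  183.9  36. ]
blue [ 479  173   82   53 1959] [518.8 209.5] [603.4 109.9  36. ]
blue [568 221  28  11 145] [578.8 226.9] [626.5 194.9  36. ]
plate [[508.2 245.5 212. ]
 [509.3 203.5 212. ]
 [625.9 205.4 212. ]
 [621.6 246.6 212. ]]
tip [[560.85797888 228.79196605 245.        ]] hub [[424.71553019 430.88080754  47.        ]] grip [[511.33027952 446.41286902  74.        ]] mat [[371. 472.   3.]
 [389. 374.   3.]
 [583. 416.   3.]
 [562. 520.   3.]]
traycorn [[509.1 -72.2  46. ]
 [505.7 168.6  46. ]
 [629.5 179.1  46. ]
 [631.3 -65.6  46. ]]
```

View pics/w3a.png

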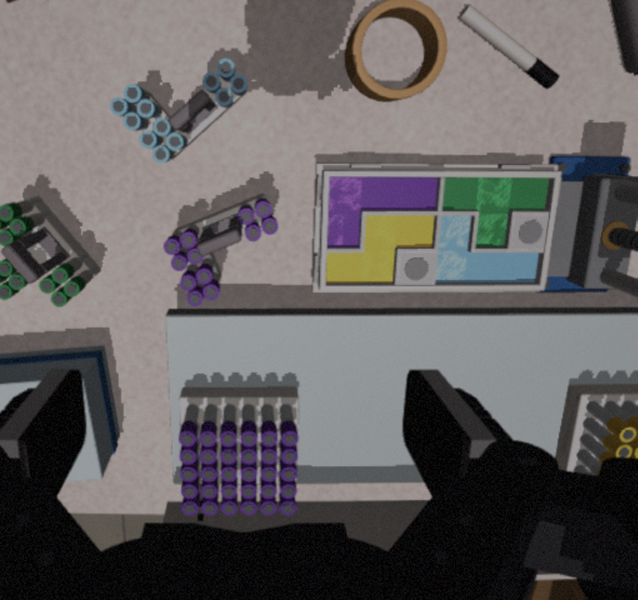

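Call:
servo_tool --series "0.04 0.003 0.03 0 0 0; 0.04 0.003 0.03 0 0 0; 0.04 0.003 0.03 0 0 0; 0.04 0.003 0.03 0 0 0; 0.04 0.003 0.03 0 0 0; 0 0 0 0 0 10; 0 0 0 0 0 10; 0 0 0 0 0 10; 0 0 0 0 0 10; 0 0 0 0 0 10"

```text
time_s: 5.28
ee_pos: [563.0, 54.1, 289.4]
orientation: [[0.766, 0.643, -0.0], [0.643, -0.766, -0.001], [-0.001, 0.001, -1.0]]
wrist_force: [-0.1, 1.2, 0.7]
finger_gap: 85.5
```

Call:
servo_tool --series "0 0 0.01 0 0 10; 0 0 0.01 0 0 10; 0 0 0.01 0 0 10; 0 0 0 0 0 10; 0 0 0 0 0 0; 0 0 0 0 0 0"

```text
time_s: 6.02
ee_pos: [562.4, 54.5, 259.7]
orientation: [[1.0, 0.011, 0.0], [0.011, -1.0, -0.001], [0.0, 0.001, -1.0]]
wrist_force: [-0.0, -0.6, -0.3]
finger_gap: 85.6
```

```bash
python3 -c "
from h import *
go((569,55,250),0); snap('wrist','w4')"
```

```text
t 6.03 p [562.4  54.5 259.7] yaw 0.61 gap 85.6 F [-0.  -0.6 -0.3]
 shift [ 0.0066 -0.0005  0.0097] len 0.0118 turn [ 0.04 -0.01  0.61] q [-32.  18.  29. 104. -10.  61.   1.]
```

View pics/w4.png

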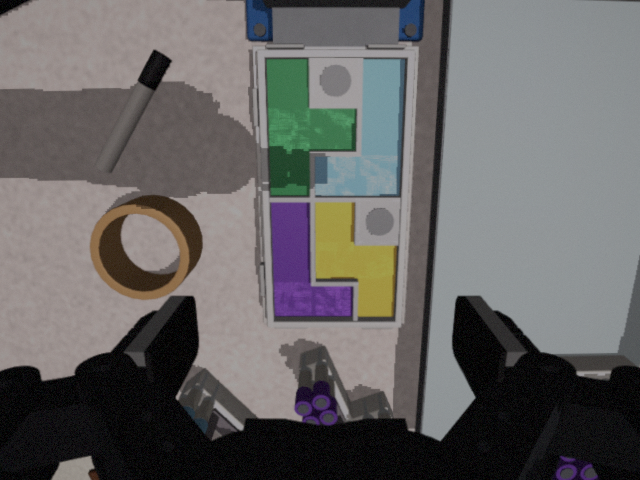

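Run:
```python
from h import *
r=load('w4')
crop(r,240,440,30,190,4,'w4a');crop(r,240,440,180,340,4,'w4b')
```

```text
(no output)
```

View pics/w4a.png

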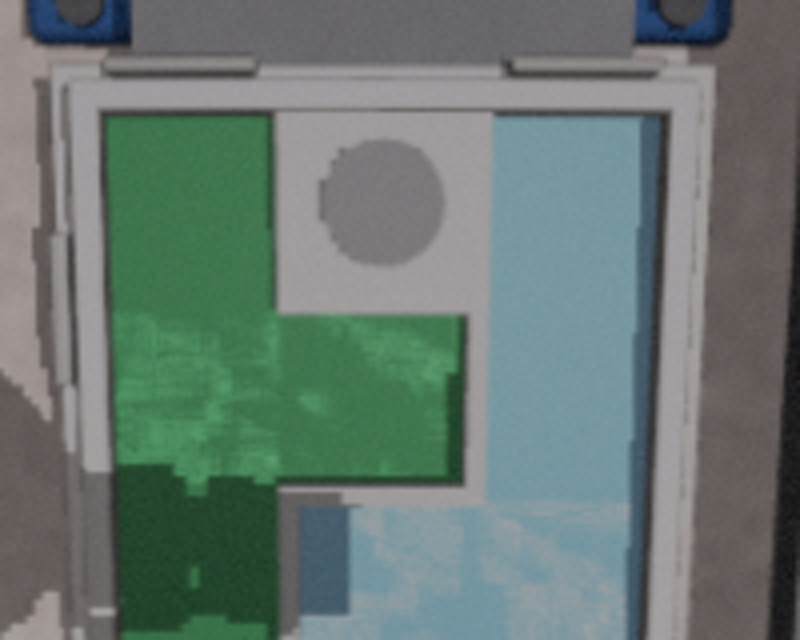

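View pics/w4b.png

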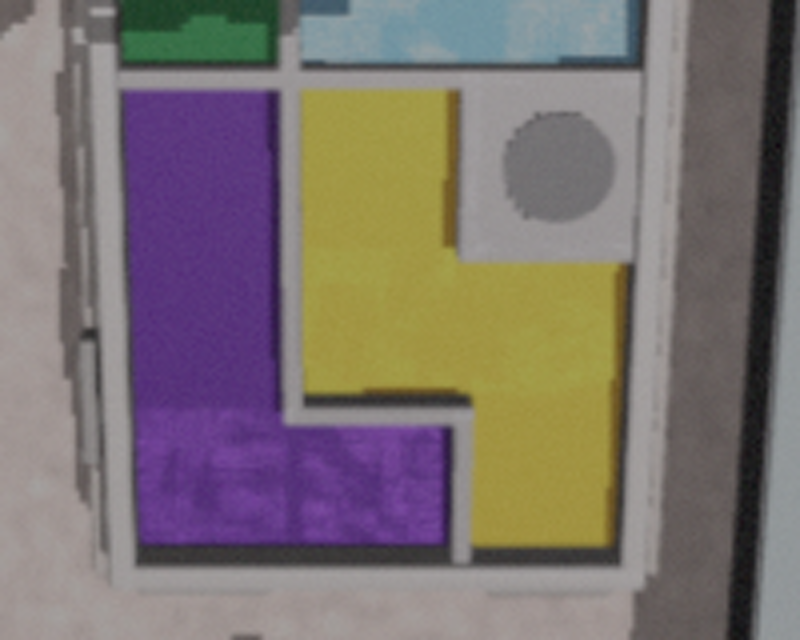

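Run:
```python
from h import *
r=load('w4')
uv=np.array([(102,110),(670,112)])/4+(240,30)
uv=np.r_[uv,np.array([(620,563),(136,565)])/4+(240,180)]
for z in (47,48,49):
    P=onz(r,uv-0.0,z); print(z,P.round(1).tolist(),P.mean(0).round(1),[np.linalg.norm(P[i]-P[(i+1)%4]).round(1) for i in range(4)])
P=onz(r,uv,48);c=P.mean(0)
yv=(P[0]+P[1]-P[2]-P[3])[:2];a=np.degrees(np.arctan2(yv[1],yv[0]));print("tray x dir",a)
xv=(P[1]+P[2]-P[0]-P[3])[:2];print(np.degrees(np.arctan2(xv[1],xv[0])))
# ribs
print("green pocket rib pts", onz(r,np.array([(275,113),(270,313),(492,113),(487,313)])/4+(240,30),46).round(1).tolist())
```

```text
47 [[514.4, 161.6, 47.0], [624.9, 162.5, 47.0], [627.1, -62.4, 47.0], [516.5, -64.1, 47.0]] [570.7  49.4  47. ] [np.float64(110.5), np.float64(225.0), np.float64(110.6), np.float64(225.8)]
48 [[514.6, 161.5, 48.0], [624.7, 162.4, 48.0], [626.9, -61.9, 48.0], [516.7, -63.6, 48.0]] [570.7  49.6  48. ] [np.float64(110.2), np.float64(224.3), np.float64(110.3), np.float64(225.1)]
49 [[514.7, 161.4, 49.0], [624.6, 162.3, 49.0], [626.7, -61.4, 49.0], [516.8, -63.1, 49.0]] [570.7  49.8  49. ] [np.float64(109.9), np.float64(223.7), np.float64(109.9), np.float64(224.5)]
tray x dir 90.54167782579611
0.6757453256362548
green pocket rib pts [[548.0, 161.5, 46.0], [547.1, 123.6, 46.0], [590.4, 162.0, 46.0], [590.5, 124.1, 46.0]]
```

Call:
servo_tool --series "0 0.05 0 0 0 0; 0 0.055 0 0 0 0; 0 0.055 0.01 0 0 0; 0 0.055 0.01 0 0 0; 0 0 0.01 0 0 -9; 0 0 0.01 0 0 -9; 0 0 0 0 0 -5; 0 0 0 0 0 0"

```text
time_s: 7.08
ee_pos: [563.7, -160.7, 220.0]
orientation: [[0.917, 0.398, 0.0], [0.398, -0.917, 0.0], [0.0, -0.0, -1.0]]
wrist_force: [-0.1, -0.6, -1.1]
finger_gap: 85.4
```

```bash
python3 -c "
from h import *
go((568,-168,220),23); snap('wrist','p1')"
```

```text
t 7.08 p [ 563.7 -160.7  220. ] yaw 23.46 gap 85.4 F [-0.1 -0.6 -1.1]
 shift [ 0.0011  0.0084 -0.    ] len 0.0085 turn [-0.   -0.02  0.46] q [ -9.  22.  28. 103. -12.  57.  47.]
```

View pics/p1.png

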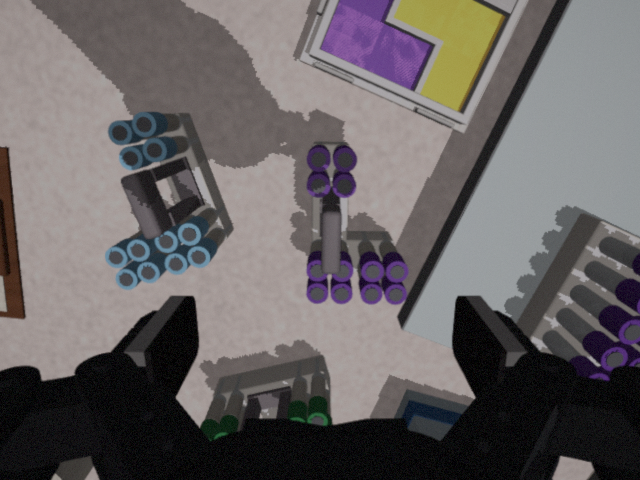

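```bash
python3 -c "
from h import *
r=load('p1'); crop(r,270,430,130,310,3.3,'p1a')"
```

```text
(no output)
```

View pics/p1a.png

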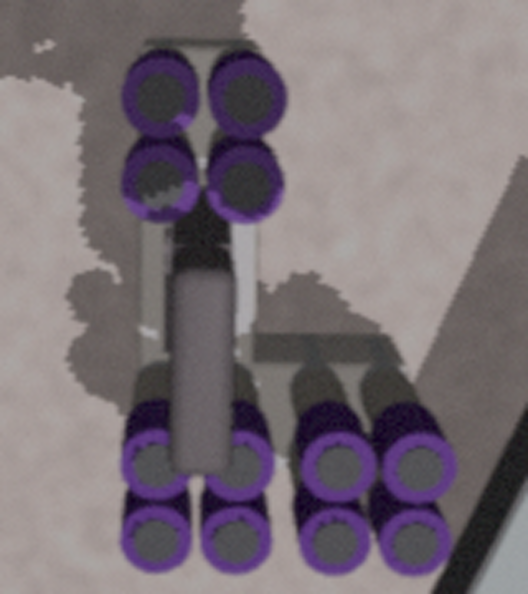

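```bash
cat >> h.py <<'E'
def pack(r,bar_ends,cells,f,off,z0=0):
    """bar_ends: crop px of bar-top end midpoints (far +x end first), cells: crop px mean cap centre of +x,-x cells"""
    o=np.array(off);B=onz(r,np.array(bar_ends)/f+o,118+z0);c=B.mean(0)
    C=onz(r,np.array(cells)/f+o,85+z0);m=C.mean(0)
    an=lambda v:np.degrees(np.arctan2(v[1],v[0]))
    print("bar",c.round(1),"len",np.linalg.norm(B[0]-B[1]).round(1),"xang",an(B[0]-B[1]).round(2),"| cells mid",m.round(1),"dist",np.linalg.norm(C[0]-C[1]).round(1),"xang",an(C[0]-C[1]).round(2))
E
python3 -c "
from h import *
r=load('p1'); pack(r,[(204,270),(200,472)],[(203.5,140),(196.5,500)],3.3,(270,130))"
```

```text
bar [ 570.1 -167.3  118. ] len 38.1 xang 112.6 | cells mid [ 570.2 -167.6   85. ] dist 75.7 xang 112.59
```

```bash
python3 -c "
from h import *
go((570.2,-167.4,90),22.6)"
```

```text
t 7.12 p [ 563.7 -160.7  220.1] yaw 23.4 gap 85.5 F [ 0.5 -0.2  0.7]
 shift [0.0032 0.0087 0.1301] len 0.1304 turn [ 0.01 -0.03  0.8 ] q [ -9.  22.  28. 103. -12.  57.  47.]
```

Call:
servo_tool --series "0.0032 0.0087 0.04 0 0 0.8; 0 0 0.04 0 0 0; 0 0 0.03 0 0 0; 0 0 0.02 0 0 0; 0 0 0 0 0 0; 0 0 0 0 0 0"

```text
time_s: 7.88
ee_pos: [570.9, -167.4, 91.1]
orientation: [[0.923, 0.385, 0.002], [0.385, -0.923, -0.0], [0.002, 0.001, -1.0]]
wrist_force: [0.3, -0.5, 0.8]
finger_gap: 85.4
```

Call:
servo_tool --series "0 0 0 0 0 0; 0 0 0 0 0 0; 0 0 0 0 0 0; 0 0 0 0 0 0; 0 0 0 0 0 0; 0 0 0 0 0 0" --fingers 0

```text
time_s: 8.62
ee_pos: [570.3, -167.0, 90.2]
orientation: [[0.923, 0.386, 0.001], [0.386, -0.923, 0.0], [0.001, 0.0, -1.0]]
wrist_force: [0.6, 0.3, 3.0]
finger_gap: 10.7
```

```bash
python3 -c "
from h import *
go((570.2,-167.4,90),22.6);r=snap('wrist','p2')
crop(r,200,440,130,410,2.1,'p2a')"
```

```text
t 8.62 p [ 570.3 -167.    90.2] yaw 22.67 gap 10.7 F [0.6 0.3 3. ]
 shift [-0.0002  0.0003  0.0002] len 0.0005 turn [ 0.01 -0.04  0.07] q [ -5.  33.  24. 107. -19.  44.  52.]
```

View pics/p2a.png

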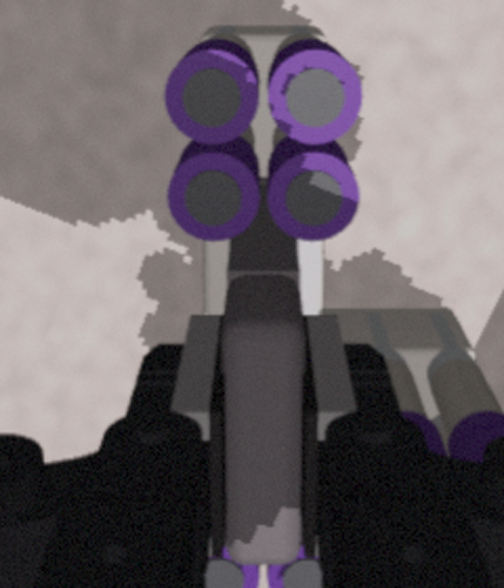

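Call:
servo_tool --series "0 0 -0.04 0 0 0; 0 0 -0.05 0 0 0; 0 0 -0.02 0 0 7; 0 0 0 0 0 8; 0 0 0 0 0 7; 0 0 0 0 0 0"

```text
time_s: 9.43
ee_pos: [569.2, -166.8, 199.1]
orientation: [[1.0, 0.013, -0.002], [0.013, -1.0, 0.0], [-0.002, -0.0, -1.0]]
wrist_force: [0.9, 0.2, -2.5]
finger_gap: 11.1
```

```bash
python3 -c "
from h import *
go((533.3,-7.8,190),0.6)"
```

```text
t 9.43 p [ 569.2 -166.8  199.1] yaw 0.75 gap 11.1 F [ 0.9  0.2 -2.5]
 shift [-0.0338 -0.1595  0.0092] len 0.1633 turn [-0.    0.11  0.15] q [-12.  25.  33. 103. -16.  56.  28.]
```

Call:
servo_tool --series "-0.008 -0.04 0 0 0 0; -0.008 -0.04 0 0 0 0; -0.008 -0.04 0.005 0 0 0; -0.0098 -0.0395 0.005 0 0 0; 0 0 0 0 0 0; 0 0 0 0 0 0; 0 0 0 0 0 0"

```text
time_s: 10.3
ee_pos: [534.5, -9.4, 190.0]
orientation: [[1.0, 0.01, 0.0], [0.01, -1.0, -0.001], [0.0, 0.001, -1.0]]
wrist_force: [-0.0, -0.1, -2.4]
finger_gap: 11.1
```

```bash
python3 -c "
from h import *
go((533.3,-7.8,142),0.6); r=snap('wrist','p3'); r=snap('scene','p3s'); crop(r,270,430,200,320,5,'p3a')"
```

```text
t 10.3 p [534.5  -9.4 190. ] yaw 0.59 gap 11.1 F [-0.  -0.1 -2.4]
 shift [-0.0012 -0.0016  0.048 ] len 0.048 turn [ 0.03 -0.02 -0.01] q [-28.  20.  31. 112. -13.  52.  10.]
```

View pics/p3.png

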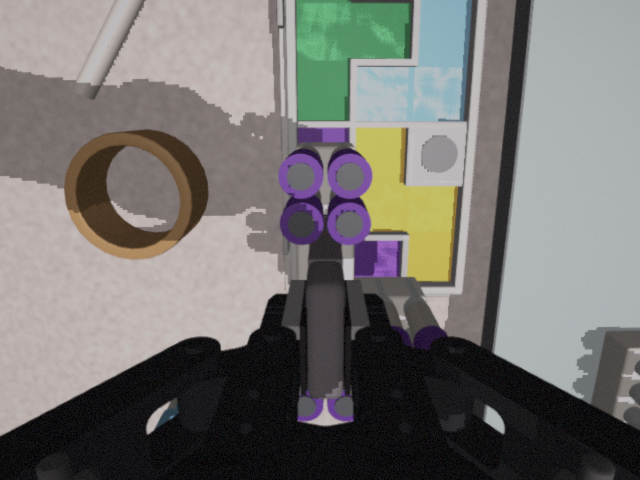

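View pics/p3a.png

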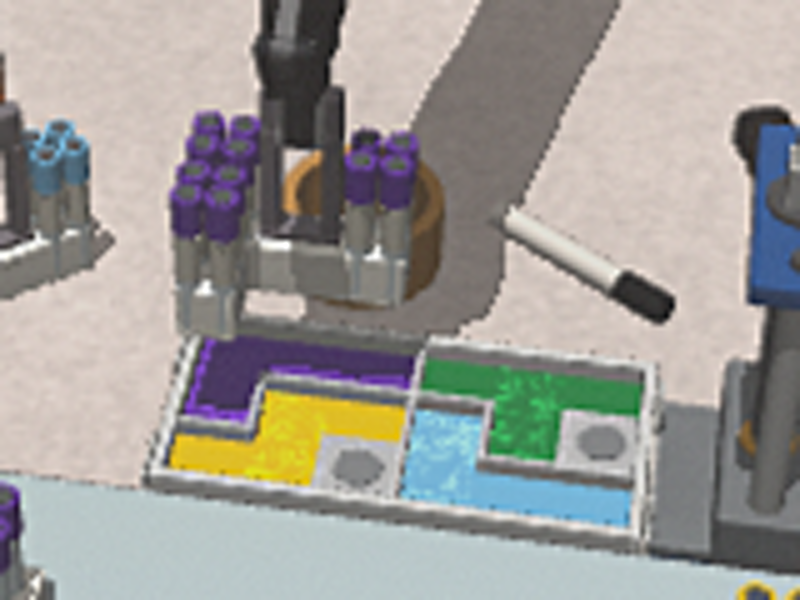

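```bash
python3 -c "
from h import *
r=load('p3'); P=onz(r,[(300.5,175),(350,174),(302,221),(349,221.5)],185).mean(0);print(P,P-r['s']['ee_pos'])"
```

```text
[533.89519464  28.15938726 185.        ] [-0.57814175 37.55795332 -5.00125376]
```

Call:
servo_tool --series "-0.0012 -0.0016 0.024 0 0 0; 0 0 0.024 0 0 0; 0 0 0 0 0 0; 0 0 0 0 0 0"

```text
time_s: 10.9
ee_pos: [533.7, -7.0, 142.7]
orientation: [[1.0, 0.011, 0.001], [0.011, -1.0, -0.0], [0.001, 0.0, -1.0]]
wrist_force: [0.5, -0.3, -1.8]
finger_gap: 10.6
```

```bash
python3 -c "
from h import *
go((533.3,-7.8,127),0.6)"
```

```text
t 10.9 p [533.7  -7.  142.7] yaw 0.63 gap 10.6 F [ 0.5 -0.3 -1.8]
 shift [-0.0004  0.0008  0.0157] len 0.0157 turn [ 0.01 -0.07  0.03] q [-27.  24.  30. 114. -16.  46.  13.]
```

Call:
servo_tool --series "-0.0004 0.0006 0.005 0 0 0; 0 0 0.005 0 0 0; 0 0 0.005 0 0 0; 0 0 0.002 0 0 0; 0 0 0 0 0 0; 0 0 0 0 0 0"

```text
time_s: 11.65
ee_pos: [533.0, -6.8, 128.5]
orientation: [[1.0, 0.012, 0.0], [0.012, -1.0, 0.003], [0.0, -0.003, -1.0]]
wrist_force: [-11.6, 1.6, 32.5]
finger_gap: 10.8
```

```bash
python3 -c "
from h import *
go((533.3,-7.8,127),0.6)"
```

```text
t 11.65 p [533.   -6.8 128.5] yaw 0.68 gap 10.8 F [-11.6   1.6  32.5]
 shift [0.0003 0.001  0.0015] len 0.0019 turn [-0.17 -0.03  0.08] q [-26.  25.  29. 115. -17.  44.  14.]
```

Call:
servo_tool --series "0 0 -0.0025 0 0 0; 0 0 0 0 0 0; 0 0 0 0 0 0"

```text
time_s: 12.02
ee_pos: [533.2, -6.7, 128.6]
orientation: [[1.0, 0.012, 0.001], [0.012, -1.0, 0.001], [0.001, -0.001, -1.0]]
wrist_force: [-4.1, 0.8, 12.0]
finger_gap: 11.1
```

Call:
servo_tool --series "0 0 0 0 0 0; 0 0 0 0 0 0; 0 0 0 0 0 0; 0 0 0 0 0 0; 0 0 0 0 0 0" --fingers 0.6

```text
time_s: 12.65
ee_pos: [532.7, -7.0, 127.3]
orientation: [[1.0, 0.012, -0.0], [0.012, -1.0, -0.0], [-0.0, 0.0, -1.0]]
wrist_force: [-0.2, 0.3, 0.1]
finger_gap: 51.2
```

Call:
servo_tool --series "0 0 -0.03 0 0 0; 0 0 -0.06 0 0 0; 0 0 -0.02 0 0 0; 0 0 0 0 0 0"

```text
time_s: 13.15
ee_pos: [533.6, -6.9, 239.0]
orientation: [[1.0, 0.012, 0.004], [0.012, -1.0, 0.001], [0.004, -0.001, -1.0]]
wrist_force: [0.5, 0.7, 0.2]
finger_gap: 51.3
```

```bash
python3 -c "
from h import *
go((533.3,-7.8,127),0.6); r=snap('wrist','p4'); r=snap('scene','p4s'); crop(r,230,430,200,320,4,'p4a')"
```

```text
t 13.15 p [533.6  -6.9 239. ] yaw 0.68 gap 51.3 F [0.5 0.7 0.2]
 shift [-0.0008  0.001   0.112 ] len 0.112 turn [-0.06 -0.21  0.08] q [-30.  16.  33. 110. -10.  57.   8.]
```

View pics/p4.png

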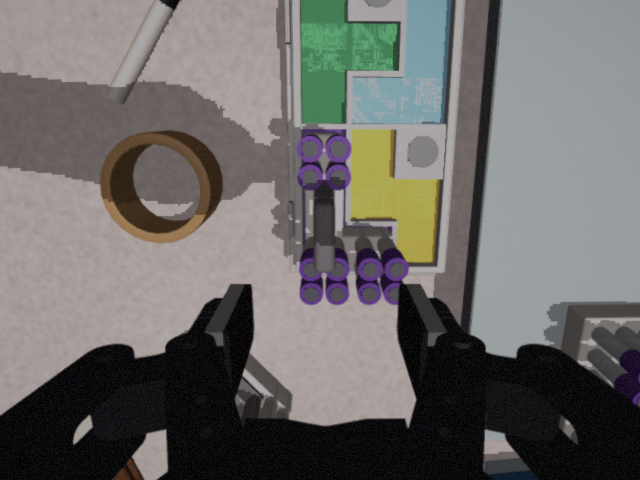

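View pics/p4a.png

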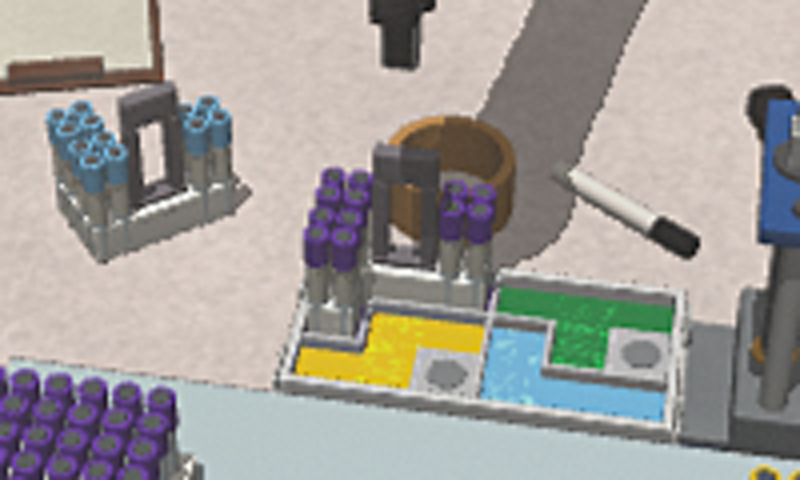

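```bash
python3 -c "
from h import *
r=load('p4'); crop(r,280,440,120,310,3,'p4b')"
```

```text
(no output)
```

View pics/p4b.png

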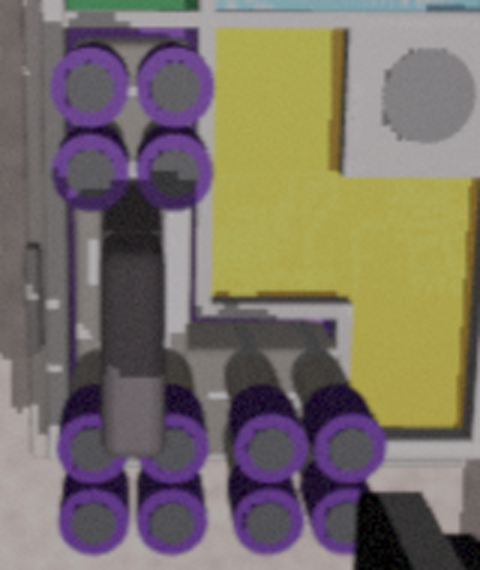

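```bash
python3 -c "
from h import *
r=load('p4')
for z in (34,36,38,44): pack(r,[(134,235),(132,455)],[(132,130),(134,483)],3,(280,120),z0=z)"
```

```text
bar [533.2  -6.9 152. ] len 42.5 xang 90.16 | cells mid [533.2  -8.8 119. ] dist 76.8 xang 90.98
bar [533.2  -6.3 154. ] len 42.1 xang 90.16 | cells mid [533.2  -8.3 121. ] dist 76.2 xang 90.98
bar [533.2  -5.7 156. ] len 41.7 xang 90.16 | cells mid [533.2  -7.8 123. ] dist 75.6 xang 90.98
bar [533.1  -4.  162. ] len 40.6 xang 90.16 | cells mid [533.2  -6.2 129. ] dist 73.9 xang 90.98
```

Call:
servo_tool --series "-0.018 0.046 -0.005 0 0 0; -0.018 0.046 0 0 0 0; -0.018 0.046 0 0 0 0; -0.02 0.046 0 0 0 0; 0 0 0 0 0 -10; 0 0 -0.005 0 0 -10; 0 0 0 0 0 -10; 0 0 -0.005 0 0 -10; 0 0 0 0 0 0; 0 0 0 0 0 0" --fingers 1

```text
time_s: 14.5
ee_pos: [460.3, -191.8, 251.5]
orientation: [[0.76, 0.649, -0.002], [0.649, -0.76, 0.0], [-0.001, -0.001, -1.0]]
wrist_force: [-0.1, -0.2, 0.5]
finger_gap: 85.6
```

```bash
python3 -c "
from h import *
go((458,-191,220),41); r=snap('wrist','b1'); crop(r,210,450,100,320,2.5,'b1a')"
```

```text
t 14.5 p [ 460.3 -191.8  251.5] yaw 40.49 gap 85.6 F [-0.1 -0.2  0.5]
 shift [-0.0012 -0.0021  0.0315] len 0.0316 turn [-0.07  0.07 -0.51] q [-10.  11.  33. 113.  -7.  58.  67.]
```

View pics/b1.png

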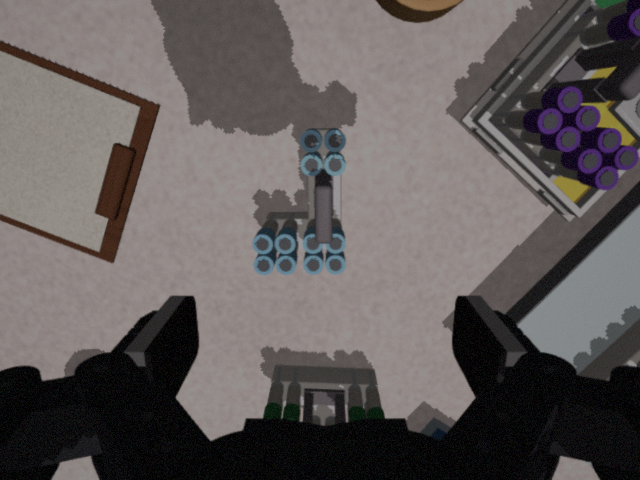

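View pics/b1a.png

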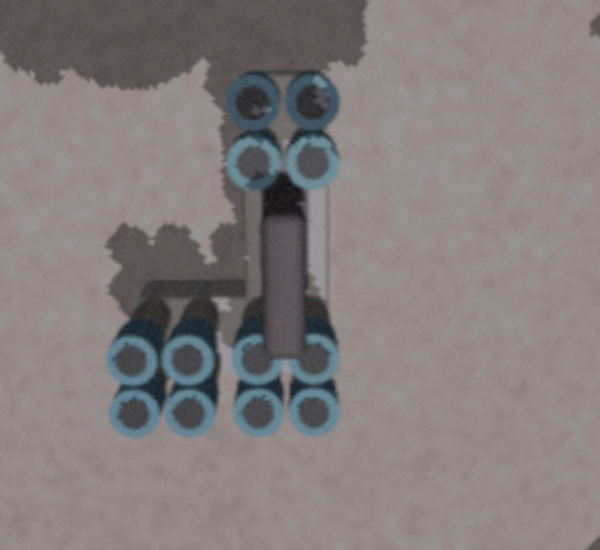

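```bash
python3 -c "
from h import *
r=load('b1'); pack(r,[(284,214),(284,357)],[(283,130.5),(287,383)],2.5,(210,100))
go((459.4,-192.7,90),41)"
```

```text
bar [ 458.2 -191.7  118. ] len 38.8 xang 130.45 | cells mid [ 458.3 -191.5   85. ] dist 75.7 xang 131.36
t 14.55 p [ 460.4 -191.7  251.6] yaw 40.53 gap 85.4 F [-1.1  0.2  0.3]
 shift [-0.0012  0.0003  0.1616] len 0.1616 turn [-0.06  0.06 -0.47] q [-10.  11.  33. 113.  -7.  58.  67.]
```

Call:
servo_tool --series "-0.0015 -0.0014 0.04 0 0 -0.6; 0 0 0.04 0 0 0; 0 0 0.04 0 0 0; 0 0 0.0415 0 0 0; 0 0 0 0 0 0; 0 0 0 0 0 0"

```text
time_s: 15.3
ee_pos: [459.4, -192.3, 91.9]
orientation: [[0.752, 0.659, 0.001], [0.659, -0.752, -0.001], [0.0, 0.001, -1.0]]
wrist_force: [-0.4, -0.5, 0.4]
finger_gap: 85.1
```

Call:
servo_tool --series "0 0 0 0 0 0; 0 0 0 0 0 0; 0 0 0 0 0 0; 0 0 0 0 0 0; 0 0 0 0 0 0; 0 0 0 0 0 0" --fingers 0

```text
time_s: 16.05
ee_pos: [458.9, -191.9, 91.3]
orientation: [[0.752, 0.66, 0.0], [0.66, -0.752, 0.0], [0.0, 0.0, -1.0]]
wrist_force: [-2.1, -0.3, 6.0]
finger_gap: 10.8
```

```bash
python3 -c "
from h import *
go((458.3,-191.6,90),41.1)"
```

```text
t 16.05 p [ 458.9 -191.9   91.3] yaw 41.26 gap 10.8 F [-2.1 -0.3  6. ]
 shift [-0.0002 -0.0006  0.0013] len 0.0015 turn [ 0.01 -0.02  0.16] q [ -4.  26.  28. 120. -19.  38.  78.]
```

Call:
servo_tool --series "0 0 -0.04 0 0 0; 0 0 -0.05 0 0 0; 0 0 -0.05 0 0 8; 0 0 -0.04 0 0 8; 0 0 0 0 0 8; 0 0 0 0 0 8; 0 0 0 0 0 8.6; 0 0 0 0 0 0; 0 0 0 0 0 0"

```text
time_s: 17.18
ee_pos: [458.5, -191.6, 270.6]
orientation: [[1.0, 0.014, -0.001], [0.014, -1.0, 0.0], [-0.001, -0.0, -1.0]]
wrist_force: [1.2, 0.4, -3.0]
finger_gap: 11.2
```

```bash
python3 -c "
from h import *
go((608.1,106.4,270),.6)"
```

```text
t 17.18 p [ 458.5 -191.6  270.6] yaw 0.81 gap 11.2 F [ 1.2  0.4 -3. ]
 shift [ 0.1538 -0.2958  0.0005] len 0.3334 turn [-0.01  0.04  0.21] q [-17.  10.  41. 112.  -8.  60.  28.]
```

Call:
servo_tool --series "0.025 -0.049 0 0 0 0; 0.025 -0.049 0 0 0 0; 0.025 -0.049 0 0 0 0; 0.025 -0.049 0 0 0 0; 0.025 -0.049 0 0 0 0; 0.0288 -0.0508 0 0 0 0; 0 0 0 0 0 0; 0 0 0 0 0 0; 0 0 0 0 0 0"

```text
time_s: 18.3
ee_pos: [608.8, 103.9, 271.0]
orientation: [[1.0, 0.01, -0.0], [0.01, -1.0, -0.0], [-0.0, 0.0, -1.0]]
wrist_force: [-0.0, -0.2, -3.7]
finger_gap: 11.0
```

```bash
python3 -c "
from h import *
go((608.1,106.4,200),.6);r=snap('wrist','b2')"
```

```text
t 18.3 p [608.8 103.9 271. ] yaw 0.56 gap 11.0 F [-0.  -0.2 -3.7]
 shift [-0.0007 -0.0025  0.071 ] len 0.071 turn [ 0.02  0.01 -0.04] q [-36.  23.  31.  96. -13.  65.  -1.]
```

View pics/b2.png

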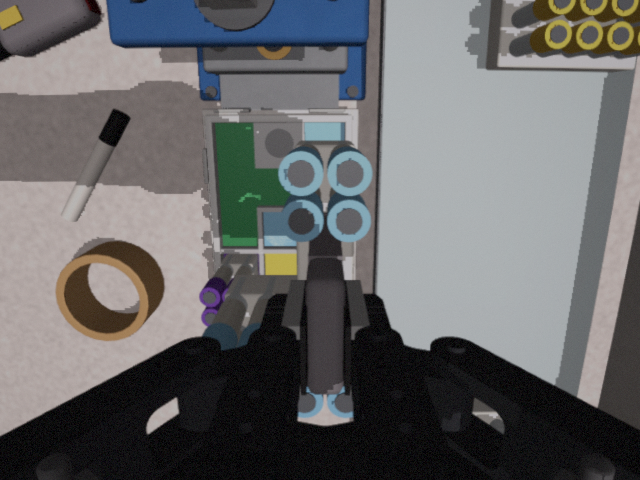

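```bash
python3 -c "
from h import *
r=load('b2'); P=onz(r,[(300.5,173.5),(349.5,173),(302,220.5),(349,220.5)],r['s']['ee_pos'][2]-6).mean(0);print(P,P-r['s']['ee_pos'])"
```

```text
[608.21250532 141.64025985 264.97153708] [-0.60176133 37.71433236 -6.        ]
```

Call:
servo_tool --series "-0.0007 -0.0025 0.03 0 0 0; 0 0 0.03 0 0 0; 0 0 0.03 0 0 0; 0 0 0.03 0 0 0; 0 0 0.008 0 0 0; 0 0 0 0 0 0; 0 0 0 0 0 0"

```text
time_s: 19.23
ee_pos: [609.4, 108.2, 144.5]
orientation: [[1.0, 0.011, 0.003], [0.011, -1.0, 0.001], [0.003, -0.001, -1.0]]
wrist_force: [-0.0, 0.1, -1.5]
finger_gap: 10.6
```

```bash
python3 -c "
from h import *
go((608.1,106.4,128.5),.6)"
```

```text
t 19.23 p [609.4 108.2 144.5] yaw 0.66 gap 10.6 F [-0.   0.1 -1.5]
 shift [-0.0014  0.0018  0.016 ] len 0.0161 turn [-0.04 -0.15  0.06] q [-34.  31.  28. 102. -18.  51.   3.]
```

Call:
servo_tool --series "-0.0014 0.0013 0.001 0 0 0; 0 0 0 0 0 0; 0 0 0.005 0 0 0; 0 0 0.005 0 0 0; 0 0 0.005 0 0 0; 0 0 0 0 0 0; 0 0 0 0 0 0"

```text
time_s: 20.1
ee_pos: [607.5, 107.2, 129.8]
orientation: [[1.0, 0.012, 0.001], [0.012, -1.0, 0.002], [0.001, -0.002, -1.0]]
wrist_force: [-6.8, -0.1, 18.9]
finger_gap: 10.6
```

```bash
python3 -c "
from h import *
go((608.1,106.8,128.5),.6)"
```

```text
t 20.1 p [607.5 107.2 129.8] yaw 0.68 gap 10.6 F [-6.8 -0.1 18.9]
 shift [0.0006 0.0004 0.0013] len 0.0015 turn [-0.1  -0.03  0.08] q [-33.  32.  27. 103. -19.  50.   3.]
```

Call:
servo_tool --series "0 0 -0.001 0 0 0; 0 0 0 0 0 0; 0 0 0 0 0 0"

```text
time_s: 20.48
ee_pos: [607.2, 107.2, 129.8]
orientation: [[1.0, 0.012, 0.0], [0.012, -1.0, 0.001], [0.0, -0.001, -1.0]]
wrist_force: [-5.0, 0.1, 12.9]
finger_gap: 10.8
```

Call:
servo_tool --series "0 0 0 0 0 0; 0 0 0 0 0 0; 0 0 0 0 0 0; 0 0 0 0 0 0; 0 0 0 0 0 0" --fingers 0.6

```text
time_s: 21.1
ee_pos: [607.0, 107.0, 127.8]
orientation: [[1.0, 0.012, -0.0], [0.012, -1.0, -0.0], [-0.0, 0.0, -1.0]]
wrist_force: [0.3, -0.6, 0.8]
finger_gap: 51.4
```

Call:
servo_tool --series "0 0 -0.03 0 0 0; 0 0 -0.06 0 0 0; 0 0 -0.04 0 0 0; 0 0 0 0 0 0; 0 0 0 0 0 0"

```text
time_s: 21.72
ee_pos: [606.5, 107.1, 257.3]
orientation: [[1.0, 0.012, -0.001], [0.012, -1.0, 0.0], [-0.001, -0.0, -1.0]]
wrist_force: [-0.3, 0.1, -0.2]
finger_gap: 51.1
```

```bash
python3 -c "
from h import *
go((595,-345,270),-52); r=snap('wrist','b3');crop(r,220,420,50,330,2.1,'b3a'); r=snap('scene','b3s'); crop(r,150,430,200,320,2.8,'b3b')"
```

```text
t 21.73 p [606.5 107.1 257.3] yaw 0.68 gap 51.1 F [-0.3  0.1 -0.2]
 shift [-0.0168  0.4519 -0.0127] len 0.4524 turn [2.000e-02 5.000e-02 5.268e+01] q [-36.  24.  31.  97. -13.  63.  -1.]
```

View pics/b3a.png

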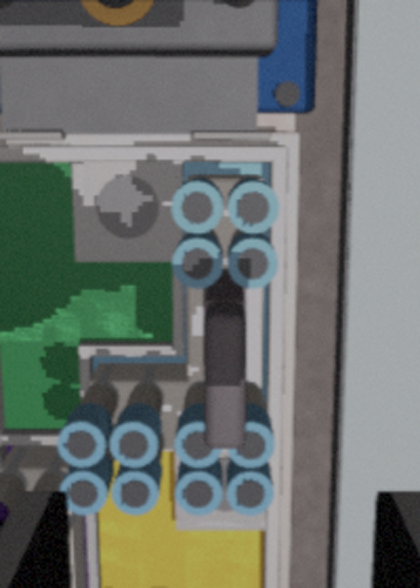

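View pics/b3b.png

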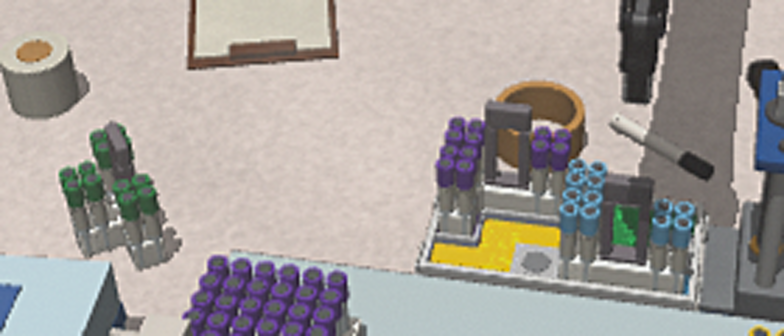

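Call:
servo_tool --series "-0.002 0.05 0 0 0 0; -0.002 0.056 0 0 0 0; -0.002 0.056 0 0 0 0; -0.002 0.056 0 0 0 0; -0.002 0.056 0 0 0 0; -0.002 0.056 0 0 0 0; -0.002 0.056 0 0 0 0; -0.003 0.056 0 0 0 0; 0 0 0 0 0 10; 0 0 0 0 0 10" --fingers 1

```text
time_s: 23.08
ee_pos: [594.0, -336.4, 256.0]
orientation: [[0.941, -0.339, -0.003], [-0.339, -0.941, 0.001], [-0.003, 0.0, -1.0]]
wrist_force: [-0.3, 1.2, -0.1]
finger_gap: 85.2
```

Call:
servo_tool --series "0 0 -0.002 0 0 10; 0 0 0 0 0 10; 0 0 0 0 0 10; 0 0 0 0 0 3; 0 0 0 0 0 0; 0 0 0 0 0 0"

```text
time_s: 23.82
ee_pos: [594.9, -335.0, 259.1]
orientation: [[0.612, -0.791, -0.001], [-0.791, -0.612, 0.0], [-0.001, 0.001, -1.0]]
wrist_force: [-0.4, -0.3, 0.2]
finger_gap: 85.1
```

```bash
python3 -c "
from h import *
go((590,-345,240),-52); r=snap('wrist','g1'); crop(r,210,450,100,320,2.5,'g1a')"
```

```text
t 23.82 p [ 594.9 -335.   259.1] yaw -52.28 gap 85.1 F [-0.4 -0.3  0.2]
 shift [0.0049 0.01   0.0191] len 0.0221 turn [ 0.04  0.06 -0.28] q [ -5.  35.  48.  87. -27.  70.  -5.]
```

View pics/g1.png

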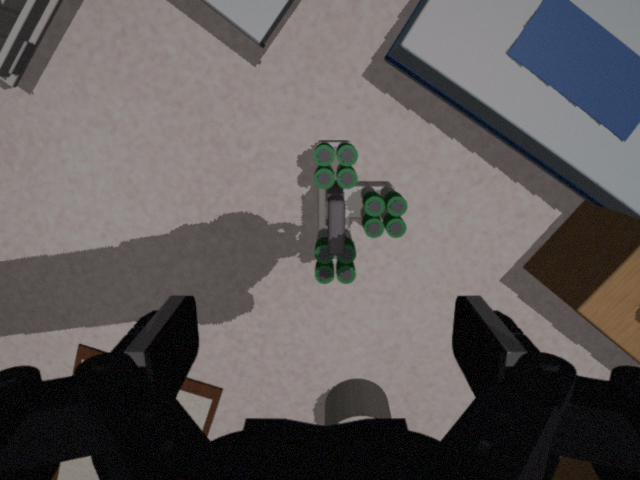

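View pics/g1a.png

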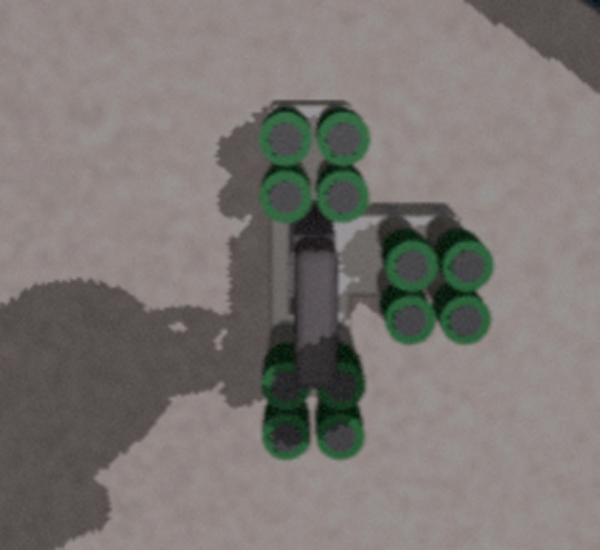

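```bash
python3 -c "
from h import *
r=load('g1'); pack(r,[(317,250),(317,388)],[(314.5,165),(313,408)],2.5,(210,100))"
```

```text
bar [ 591.2 -347.7  118. ] len 39.2 xang 38.15 | cells mid [ 591.4 -347.3   85. ] dist 75.8 xang 37.76
```

Call:
servo_tool --series "0.0077 0.0105 0.04 0 0 -0.2; 0 0 0.045 0 0 0; 0 0 0.045 0 0 0; 0 0 0.038 0 0 0; 0 0 0 0 0 0; 0 0 0 0 0 0"

```text
time_s: 24.62
ee_pos: [592.2, -348.6, 93.5]
orientation: [[0.614, -0.789, 0.002], [-0.789, -0.614, -0.001], [0.002, -0.001, -1.0]]
wrist_force: [1.3, -0.6, 0.4]
finger_gap: 85.4
```

```bash
python3 -c "
from h import *
go((591.3,-347.5,90),-52.1)"
```

```text
t 24.62 p [ 592.2 -348.6   93.5] yaw -52.13 gap 85.4 F [ 1.3 -0.6  0.4]
 shift [-0.0014  0.      0.0035] len 0.0038 turn [-0.03 -0.12 -0.03] q [  0.  45.  42.  94. -35.  55.   2.]
```

Call:
servo_tool --series "-0.0014 0 0.002 0 0 0; 0 0 0 0 0 0; 0 0 0 0 0 0; 0 0 0 0 0 0; 0 0 0 0 0 0; 0 0 0 0 0 0; 0 0 0 0 0 0; 0 0 0 0 0 0" --fingers 0

```text
time_s: 25.62
ee_pos: [591.0, -346.9, 90.3]
orientation: [[0.614, -0.789, 0.001], [-0.789, -0.614, -0.001], [0.001, -0.0, -1.0]]
wrist_force: [0.6, -0.9, 3.4]
finger_gap: 11.1
```

```bash
python3 -c "
from h import *
go((591.3,-347.5,90),-52.1)"
```

```text
t 25.62 p [ 591.  -346.9   90.3] yaw -52.13 gap 11.1 F [ 0.6 -0.9  3.4]
 shift [0.0007 0.0002 0.0003] len 0.0007 turn [-0.02 -0.05 -0.03] q [  0.  45.  41.  94. -35.  55.   2.]
```

Call:
servo_tool --series "0 0 -0.04 0 0 0; 0 0 -0.05 0 0 0; 0 0 -0.05 0 0 0; 0 0 -0.05 0 0 -8; 0 0 0 0 0 -9; 0 0 0 0 0 -9; 0 0 0 0 0 -9; 0 0 0 0 0 -9; 0 0 0 0 0 -8.7; 0 0 0 0 0 0"

```text
time_s: 26.88
ee_pos: [589.9, -346.1, 278.7]
orientation: [[1.0, 0.008, -0.002], [0.008, -1.0, 0.002], [-0.002, -0.002, -1.0]]
wrist_force: [0.9, 0.3, -2.4]
finger_gap: 11.0
```

```bash
python3 -c "
from h import *
go((532.1,106.2,275),.6)"
```

```text
t 26.88 p [ 589.9 -346.1  278.7] yaw 0.47 gap 11.0 F [ 0.9  0.3 -2.4]
 shift [-0.0541 -0.4528  0.0046] len 0.456 turn [-0.1   0.12 -0.13] q [  3.  31.  36.  85. -19.  70.  43.]
```

Call:
servo_tool --series "-0.006 -0.05 0 0 0 0; -0.006 -0.05 0 0 0 0; -0.006 -0.05 0 0 0 0; -0.006 -0.05 0 0 0 0; -0.006 -0.05 0 0 0 0; -0.006 -0.05 0 0 0 0; -0.006 -0.05 0 0 0 0; -0.006 -0.05 0 0 0 0; -0.006 -0.052 0 0 0 0; 0 0 0 0 0 0"

```text
time_s: 28.12
ee_pos: [530.6, 110.2, 279.0]
orientation: [[1.0, 0.016, -0.002], [0.016, -1.0, 0.001], [-0.002, -0.001, -1.0]]
wrist_force: [-0.0, -0.4, -1.4]
finger_gap: 10.8
```

Call:
servo_tool --series "0 0 0 0 0 0; 0 0 0 0 0 0; 0 0 0 0 0 0"

```text
time_s: 28.5
ee_pos: [532.3, 103.5, 279.9]
orientation: [[1.0, 0.007, -0.0], [0.007, -1.0, -0.0], [-0.0, 0.0, -1.0]]
wrist_force: [0.1, -0.7, -2.9]
finger_gap: 10.6
```

```bash
python3 -c "
from h import *
go((532.1,106.2,145),.6);r=snap('wrist','g2')"
```

```text
t 28.5 p [532.3 103.5 279.9] yaw 0.41 gap 10.6 F [ 0.1 -0.7 -2.9]
 shift [-0.0002 -0.0027  0.1349] len 0.1349 turn [ 0.01  0.   -0.19] q [-40.  14.  30. 106.  -8.  62.  -6.]
```

View pics/g2.png

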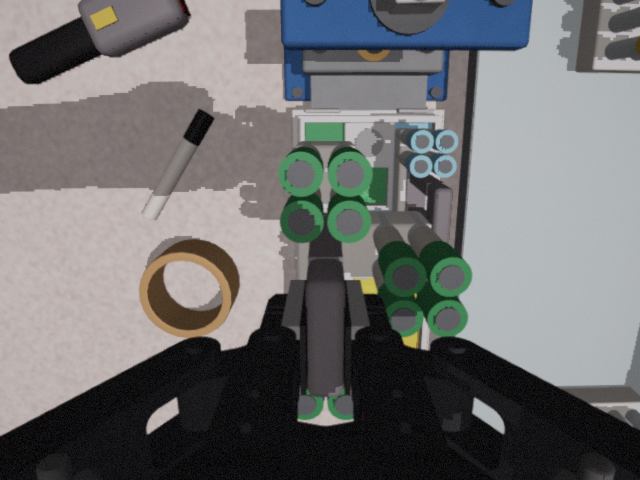

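Call:
servo_tool --series "-0.0002 -0.0027 0.03 0 0 -0.2; 0 0 0.035 0 0 0; 0 0 0.035 0 0 0; 0 0 0.025 0 0 0; 0 0 0.008 0 0 0; 0 0 0 0 0 0; 0 0 0 0 0 0"

```text
time_s: 29.42
ee_pos: [532.9, 107.6, 148.1]
orientation: [[1.0, 0.013, 0.002], [0.013, -1.0, 0.001], [0.002, -0.001, -1.0]]
wrist_force: [0.4, -0.5, -2.5]
finger_gap: 10.8
```

```bash
python3 -c "
from h import *
r=load('g2'); P=onz(r,[(300.5,173.5),(349.5,173),(302,219.5),(349,220.5)],r['s']['ee_pos'][2]-5).mean(0);print(P-r['s']['ee_pos'])
go((532.1,106.2,128.5),.6)"
```

```text
[-0.50101708 38.00222956 -5.        ]
t 29.43 p [532.9 107.6 148.1] yaw 0.75 gap 10.8 F [ 0.4 -0.5 -2.5]
 shift [-0.0009  0.0014  0.0196] len 0.0197 turn [-0.04 -0.12  0.15] q [-37.  24.  27. 112. -15.  47.  -1.]
```

Call:
servo_tool --series "-0.0009 0.0012 0.004 0 0 0; 0 0 0 0 0 0; 0 0 0.005 0 0 0; 0 0 0.005 0 0 0; 0 0 0.005 0 0 0; 0 0 0.001 0 0 0; 0 0 0 0 0 0; 0 0 0 0 0 0"

```text
time_s: 30.42
ee_pos: [531.1, 106.3, 128.6]
orientation: [[1.0, 0.013, -0.0], [0.013, -1.0, 0.001], [-0.0, -0.001, -1.0]]
wrist_force: [-6.4, -1.4, 16.3]
finger_gap: 11.1
```

```bash
python3 -c "
from h import *
go((532.1,106.2,128.5),.6)"
```

```text
t 30.43 p [531.1 106.3 128.6] yaw 0.76 gap 11.1 F [-6.4 -1.4 16.3]
 shift [0.001  0.0001 0.0001] len 0.001 turn [-0.07  0.03  0.16] q [-36.  25.  26. 113. -16.  45.   0.]
```

Call:
servo_tool --series "0 0 -0.001 0 0 0; 0 0 0 0 0 0"

```text
time_s: 30.68
ee_pos: [531.1, 106.3, 128.7]
orientation: [[1.0, 0.013, -0.0], [0.013, -1.0, 0.001], [-0.0, -0.001, -1.0]]
wrist_force: [-3.0, -0.4, 8.0]
finger_gap: 10.9
```

Call:
servo_tool --series "0 0 0 0 0 0; 0 0 0 0 0 0; 0 0 0 0 0 0; 0 0 0 0 0 0; 0 0 0 0 0 0" --fingers 0.5

```text
time_s: 31.3
ee_pos: [531.1, 106.3, 127.9]
orientation: [[1.0, 0.013, 0.0], [0.013, -1.0, -0.0], [0.0, 0.0, -1.0]]
wrist_force: [0.0, -1.7, -0.3]
finger_gap: 42.6
```

Call:
servo_tool --series "0 0 -0.03 0 0 0; 0 0 -0.06 0 0 0; 0 0 -0.06 0 0 0; 0 0 -0.06 0 0 0; 0 0 -0.04 0 0 0; 0 0 0 0 0 0"

```text
time_s: 32.05
ee_pos: [532.6, 106.4, 381.4]
orientation: [[1.0, 0.013, 0.006], [0.013, -1.0, 0.003], [0.006, -0.003, -1.0]]
wrist_force: [-0.1, -0.2, -0.7]
finger_gap: 42.7
```

```bash
python3 -c "
from h import *
go((480,250,380),60); r=snap('wrist','g3');r=snap('scene','g3s'); crop(r,270,470,200,320,4,'g3b');snap('side','g3d')"
```

```text
t 32.05 p [532.6 106.4 381.4] yaw 0.76 gap 42.7 F [-0.1 -0.2 -0.7]
 shift [-0.0507 -0.1443  0.0015] len 0.153 turn [ 5.000e-02 -4.200e-01 -5.924e+01] q [-42.   9.  32.  98.  -5.  74.  -9.]
```

View pics/g3.png

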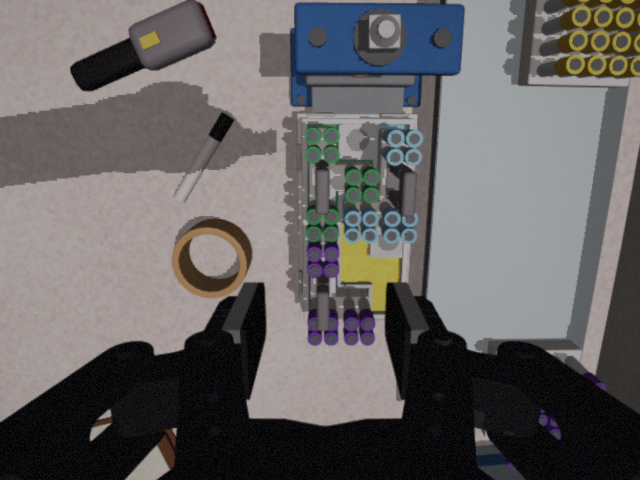

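View pics/g3b.png

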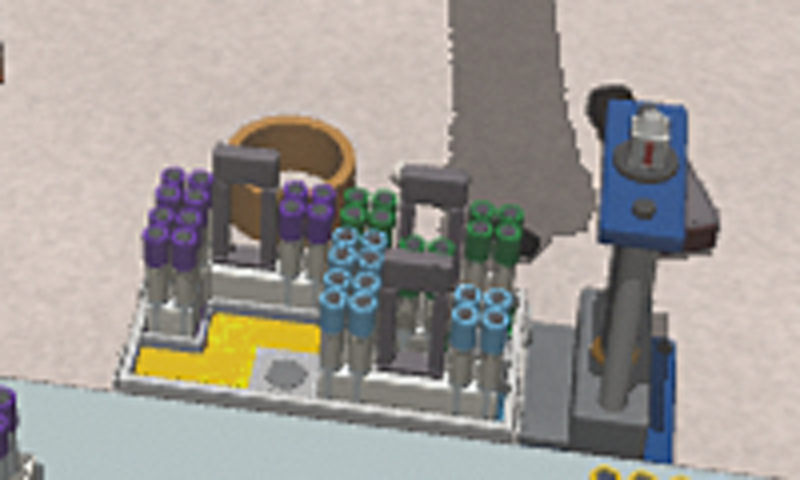

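Call:
servo_tool --series "0.04 0.012 0.02 0 0 0; 0.04 0.012 0.03 0 0 0; 0.04 0.012 0.03 0 0 0; 0.04 0.01 0.04 0 0 0; 0 0 0.04 0 0 0; 0 0 0.04 0 0 0; 0 0 0.04 0 0 0; 0 0 0 0 0 0; 0 0 0 0 0 0" --fingers 0

```text
time_s: 33.33
ee_pos: [692.1, 62.2, 138.5]
orientation: [[1.0, 0.013, 0.001], [0.013, -1.0, -0.0], [0.001, 0.0, -1.0]]
wrist_force: [0.6, 0.3, -0.2]
finger_gap: 0.1
```

```bash
python3 -c "
from h import *
go((690,60,100),0.6);snap('wrist','k1')
r=load('w4'); print('deck front edge if z=74', onz(r,[(446,60),(430,300)],74)[:,:2])"
```

```text
t 33.33 p [692.1  62.2 138.5] yaw 0.75 gap 0.1 F [ 0.6  0.3 -0.2]
 shift [-0.0021  0.0021  0.0385] len 0.0386 turn [ 0.03 -0.03  0.15] q [-27.  39.  29.  91. -21.  56.   9.]
deck front edge if z=74 [[648.0397604  158.56394087]
 [650.26291022 -29.12966585]]
```

View pics/k1.png

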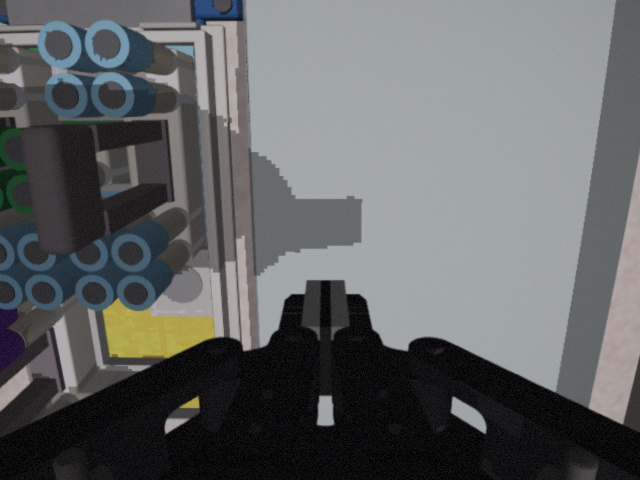

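Call:
servo_tool --series "0 0 0.02 0 0 0; 0 0 0.02 0 0 0; 0 0 0.01 0 0 0; 0 0 0 0 0 0; 0 0 0 0 0 0"

```text
time_s: 34.0
ee_pos: [692.1, 62.3, 88.3]
orientation: [[1.0, 0.013, 0.001], [0.013, -1.0, -0.0], [0.001, 0.0, -1.0]]
wrist_force: [1.0, -0.2, -0.5]
finger_gap: 0.2
```

Call:
servo_tool --series "0 0 0.0015 0 0 0; 0 0 0.0015 0 0 0; 0 0 0.0015 0 0 0; 0 0 0 0 0 0"

```text
time_s: 34.5
ee_pos: [691.6, 62.5, 83.3]
orientation: [[1.0, 0.013, -0.0], [0.013, -1.0, 0.0], [-0.0, -0.0, -1.0]]
wrist_force: [0.1, 0.2, -0.1]
finger_gap: 0.1
```

Call:
servo_tool --series "0 0 0.0015 0 0 0; 0 0 0.0015 0 0 0; 0 0 0 0 0 0"

```text
time_s: 34.88
ee_pos: [691.6, 62.5, 80.2]
orientation: [[1.0, 0.013, -0.0], [0.013, -1.0, -0.0], [-0.0, 0.0, -1.0]]
wrist_force: [-0.4, 0.3, 1.4]
finger_gap: -0.1
```

Call:
servo_tool --series "0 0 0.0015 0 0 0; 0 0 0.0015 0 0 0; 0 0 0 0 0 0"

```text
time_s: 35.25
ee_pos: [691.6, 62.5, 77.2]
orientation: [[1.0, 0.013, -0.0], [0.013, -1.0, -0.0], [-0.0, 0.0, -1.0]]
wrist_force: [-0.2, -0.0, -0.1]
finger_gap: 0.2
```

Call:
servo_tool --series "0 0 0.0015 0 0 0; 0 0 0.001 0 0 0; 0 0 0 0 0 0"

```text
time_s: 35.62
ee_pos: [691.6, 62.5, 74.8]
orientation: [[1.0, 0.013, -0.0], [0.013, -1.0, -0.0], [-0.0, 0.0, -1.0]]
wrist_force: [0.1, 0.2, 0.6]
finger_gap: -0.2
```

Call:
servo_tool --series "0 0 0.0015 0 0 0; 0 0 0.001 0 0 0; 0 0 0 0 0 0"

```text
time_s: 36.0
ee_pos: [691.6, 62.5, 72.3]
orientation: [[1.0, 0.013, -0.0], [0.013, -1.0, -0.0], [-0.0, -0.0, -1.0]]
wrist_force: [0.4, 0.3, -0.2]
finger_gap: 0.2
```

Call:
servo_tool --series "0 0 0.0015 0 0 0; 0 0 0.001 0 0 0; 0 0 0 0 0 0"

```text
time_s: 36.38
ee_pos: [691.6, 62.5, 69.8]
orientation: [[1.0, 0.013, -0.0], [0.013, -1.0, 0.0], [-0.0, -0.0, -1.0]]
wrist_force: [0.4, -0.6, -0.1]
finger_gap: 0.1
```

Call:
servo_tool --series "0 0 0.0015 0 0 0; 0 0 0.001 0 0 0; 0 0 0 0 0 0"

```text
time_s: 36.75
ee_pos: [691.6, 62.5, 67.3]
orientation: [[1.0, 0.013, -0.0], [0.013, -1.0, -0.0], [-0.0, 0.0, -1.0]]
wrist_force: [-0.2, 0.7, 0.3]
finger_gap: -0.5
```

Call:
servo_tool --series "0 0 0.0015 0 0 0; 0 0 0 0 0 0"

```text
time_s: 37.0
ee_pos: [691.6, 62.5, 65.8]
orientation: [[1.0, 0.013, -0.0], [0.013, -1.0, -0.0], [-0.0, 0.0, -1.0]]
wrist_force: [0.2, 0.1, -0.1]
finger_gap: 0.1
```

Call:
servo_tool --series "0 0 0.0015 0 0 0; 0 0 0 0 0 0"

```text
time_s: 37.25
ee_pos: [691.6, 62.5, 64.3]
orientation: [[1.0, 0.013, -0.0], [0.013, -1.0, 0.0], [-0.0, -0.0, -1.0]]
wrist_force: [0.8, 0.2, -0.2]
finger_gap: -0.1
```

Call:
servo_tool --series "0 0 0.0015 0 0 0; 0 0 0 0 0 0"

```text
time_s: 37.5
ee_pos: [691.6, 62.5, 62.8]
orientation: [[1.0, 0.013, -0.0], [0.013, -1.0, 0.0], [-0.0, -0.0, -1.0]]
wrist_force: [0.4, 0.3, -0.1]
finger_gap: -0.2
```

Call:
servo_tool --series "0 0 0.001 0 0 0; 0 0 0 0 0 0"

```text
time_s: 37.75
ee_pos: [691.8, 62.5, 62.6]
orientation: [[1.0, 0.013, 0.0], [0.013, -1.0, 0.0], [0.0, -0.0, -1.0]]
wrist_force: [-1.9, -1.3, 5.1]
finger_gap: 0.0
```

Call:
servo_tool --series "0 0 -0.05 0 0 0; 0 0 -0.06 0 0 0; 0 0 -0.06 0 0 0; 0 0 -0.06 0 0 0; 0 0 -0.06 0 0 0; -0.028 -0.04 0 0 0 0; -0.032 -0.046 0 0 0 0; -0.032 -0.046 0 0 0 0; -0.032 -0.046 0 0 0 0; -0.032 -0.046 0 0 0 0" --fingers 1

```text
time_s: 39.0
ee_pos: [531.5, 285.7, 352.0]
orientation: [[1.0, 0.013, 0.0], [0.013, -1.0, 0.001], [0.0, -0.001, -1.0]]
wrist_force: [0.8, 0.5, 0.4]
finger_gap: 85.4
```

Call:
servo_tool --series "-0.032 -0.046 0 0 0 0; -0.032 -0.046 0 0 0 0; -0.03 -0.04 0 0 0 0; 0 0 0 0 0 -10; 0 0 0 0 0 -10; 0 0 0 0 0 -10; 0 0 0 0 0 -10; 0 0 0 0 0 -10; 0 0 0 0 0 -10; 0 0 0 0 0 -10"

```text
time_s: 40.25
ee_pos: [437.0, 415.0, 351.8]
orientation: [[0.324, 0.946, 0.0], [0.946, -0.324, 0.0], [0.0, 0.0, -1.0]]
wrist_force: [0.1, -0.3, 0.0]
finger_gap: 85.8
```

```bash
python3 -c "
from h import *
go((430,432,200),100);snap('wrist','c1')"
```

```text
t 40.25 p [437.  415.  351.8] yaw 71.09 gap 85.8 F [ 0.1 -0.3  0. ]
 shift [ 0.0138 -0.0121  0.1518] len 0.1529 turn [ 1.000e-02 -1.000e-02 -2.891e+01] q [-58.  17.  15.  91.  -4.  73.  28.]
```

View pics/c1.png

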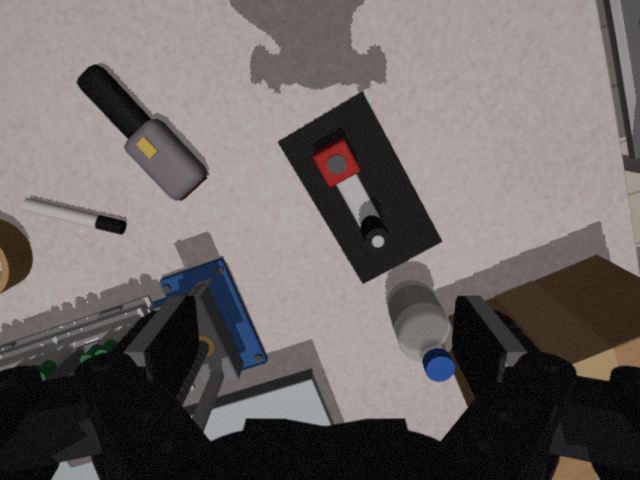

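```bash
python3 -c "
from h import *
r=load('c1')
m=onz(r,[(363,93),(279,142),(362,282),(441,240)],3);print('mat',m.round(1).tolist(),m.mean(0).round(1))
h=onz(r,(337,163.5),47)[0];g=onz(r,(377,241),74)[0];print(h,g,np.linalg.norm((h-g)[:2]),np.degrees(np.arctan2((g-h)[1],(g-h)[0])))
v=(m[3]+m[2]-m[0]-m[1]);print(np.degrees(np.arctan2(v[1],v[0])))
print('sanit',onz(r,(437,365),150))
go((436,428,190),105)"
```

```text
mat [[367.9, 482.5, 3.0], [387.7, 377.0, 3.0], [579.1, 414.3, 3.0], [558.4, 520.1, 3.0]] [473.3 448.5   3. ]
[426.50267259 431.5840974   47.        ] [511.37543484 445.56600403  74.        ] 86.01673956813497 9.354861233005826
11.082692005163796
sanit [[618.04027851 461.34425547 150.        ]]
t 40.3 p [436.9 415.  351.8] yaw 71.38 gap 85.5 F [-0.7  0.1  0.7]
 shift [ 0.012  -0.005   0.1618] len 0.1623 turn [ 0.000e+00 -1.000e-02 -3.362e+01] q [-58.  17.  15.  91.  -4.  73.  29.]
```

Call:
servo_tool --series "0.0124 -0.0152 0.04 0 0 0; 0 0 0.05 0 0 -9; 0 0 0.05 0 0 -9; 0 0 0.05 0 0 -10; 0 0 0 0 0 0; 0 0 0 0 0 0"

```text
time_s: 41.05
ee_pos: [427.7, 432.6, 163.7]
orientation: [[-0.148, 0.989, 0.002], [0.989, 0.148, 0.002], [0.002, 0.002, -1.0]]
wrist_force: [0.2, 0.5, 1.1]
finger_gap: 85.4
```

```bash
python3 -c "
from h import *
go((426.5,431.6,28),99.4);r=snap('wrist','c2');crop(r,200,440,100,350,2.3,'c2a')"
```

```text
t 41.05 p [427.7 432.6 163.7] yaw 98.53 gap 85.4 F [0.2 0.5 1.1]
 shift [-0.001  -0.0017  0.1357] len 0.1357 turn [ 0.13 -0.09 -0.87] q [-55.  27.   8. 102.  -5.  51.  54.]
```

View pics/c2a.png

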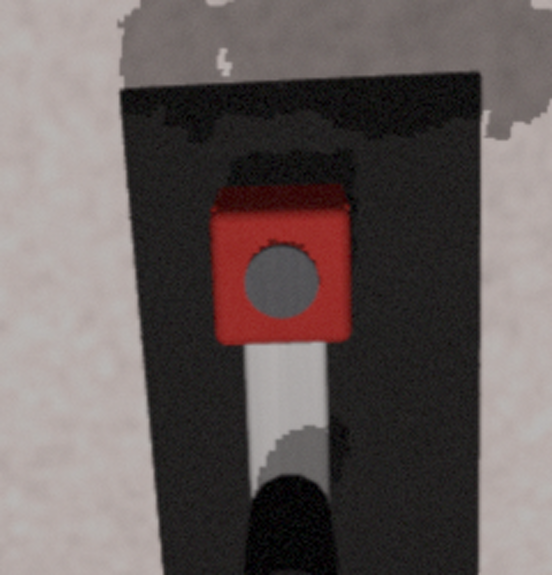

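```bash
python3 -c "
from h import *
r=load('c2');P=onz(r,np.array([(212,213),(348,210),(351,343),(218,345)])/2.3+(200,100),47);c=P.mean(0);print(P.round(1).tolist(),c)
a=(P[3]+P[2]-P[0]-P[1]);print(np.degrees(np.arctan2(a[1],a[0])));a=(P[1]+P[2]-P[0]-P[3]);print(np.degrees(np.arctan2(a[1],a[0])))
print(onz(r,np.array([(282,282)])/2.3+(200,100),47))"
```

```text
[[411.7, 409.9, 47.0], [405.5, 445.6, 47.0], [442.1, 452.5, 47.0], [448.1, 416.3, 47.0]] [426.83811349 431.07851367  47.        ]
10.346636195187067
99.59234657559489
[[427.69045807 431.12943894  47.        ]]
```

Call:
servo_tool --series "-0.0014 -0.0009 0.04 0 0 -1.2; 0 0 0.04 0 0 0; 0 0 0.04 0 0 0; 0 0 0.023 0 0 0; 0 0 0 0 0 0; 0 0 0 0 0 0"

```text
time_s: 41.85
ee_pos: [427.3, 431.7, 21.2]
orientation: [[-0.172, 0.985, 0.003], [0.985, 0.172, 0.003], [0.002, 0.003, -1.0]]
wrist_force: [0.2, -0.0, -0.2]
finger_gap: 85.3
```

```bash
python3 -c "
from h import *
go((427,431.1,18),99.7)"
```

```text
t 41.85 p [427.3 431.7  21.2] yaw 99.93 gap 85.3 F [ 0.2 -0.  -0.2]
 shift [-0.0006 -0.0004  0.0032] len 0.0033 turn [ 0.18 -0.14  0.23] q [-53.  38.   6. 105.  -6.  36.  57.]
```

Call:
servo_tool --series "-0.0004 -0.0004 0.002 0.2 -0.15 0.2; 0 0 0 0 0 0; 0 0 0 0 0 0; 0 0 0 0 0 0; 0 0 0 0 0 0; 0 0 0 0 0 0; 0 0 0 0 0 0" --fingers 0

```text
time_s: 42.72
ee_pos: [426.0, 430.4, 17.8]
orientation: [[-0.17, 0.985, -0.002], [0.985, 0.17, -0.002], [-0.002, -0.003, -1.0]]
wrist_force: [-1.2, -0.5, 5.9]
finger_gap: 37.1
```

```bash
python3 -c "
from h import *
go((427,431.1,18),99.7)"
```

```text
t 42.73 p [426.  430.4  17.8] yaw 99.77 gap 37.1 F [-1.2 -0.5  5.9]
 shift [ 0.0005  0.0011 -0.0002] len 0.0012 turn [-0.15  0.09  0.07] q [-53.  39.   6. 105.  -6.  36.  57.]
```

Call:
servo_tool --series "0 0 -0.03 0 0 0; 0 0 -0.05 0 0 0; 0 0 -0.06 0 0 0; 0 0 -0.06 0 0 0; 0 0 -0.06 0 0 0; 0 0 -0.04 0 0 0; 0 0 0 0 0 0"

```text
time_s: 43.6
ee_pos: [427.5, 431.5, 319.7]
orientation: [[-0.169, 0.986, 0.001], [0.986, 0.169, 0.001], [0.001, 0.001, -1.0]]
wrist_force: [0.4, -0.3, -3.8]
finger_gap: 37.2
```

```bash
python3 -c "
from h import *
go((561,130,340),90);r=load('g3');crop(r,340,430,0,80,7,'g3c')"
```

```text
t 43.6 p [427.5 431.5 319.7] yaw 99.75 gap 37.2 F [ 0.4 -0.3 -3.8]
 shift [-0.3198  0.0805 -0.0205] len 0.3304 turn [ 0.04 -0.06  9.75] q [-55.  18.   9.  93.  -3.  69.  54.]
```

View pics/g3c.png

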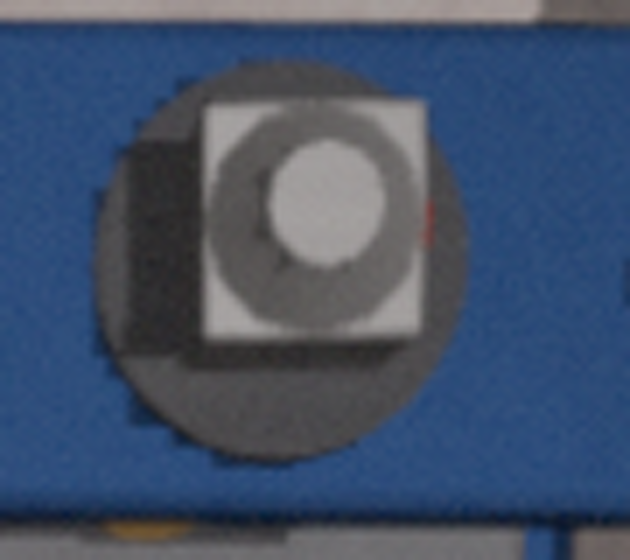

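```bash
python3 -c "
from h import *
r=load('g3')
def f(r,p,z):
  P=onz(r,p,z);c=P.mean(0);a=P[1]+P[2]-P[0]-P[3];b=P[0]+P[1]-P[2]-P[3]
  print(c.round(1),np.degrees(np.arctan2(a[1],a[0])).round(2),np.degrees(np.arctan2(b[1],b[0])).round(2),[np.linalg.norm(P[i]-P[(i+1)%4]).round(1) for i in range(4)])
f(r,np.array([(203,100),(428,100),(422,338),(205,337)])/7+(340,0),237)
print(onz(r,np.array([(327,204),])/7+(340,0),245), 'flange',onz(r,np.array([(282,262),])/7+(340,0),215))"
```

```text
[568.7 222.7 237. ] 1.0 92.03 [np.float64(19.9), np.float64(19.8), np.float64(19.5), np.float64(19.7)]
[[568.6780708  222.55963888 245.        ]] flange [[568.67933219 222.61865187 215.        ]]
```

Call:
servo_tool --series "-0.04 0.03 -0.002 0 0 0; -0.04 0.03 -0.002 0 0 0; -0.04 0.03 -0.002 0 0 0; -0.04 0.03 -0.002 0 0 0; -0.04 0.03 -0.002 0 0 0; -0.043 0.032 -0.002 0 0 0; 0 0 0 0 0 8.4; 0 0 0 0 0 0; 0 0 0 0 0 0; 0 0 0 0 0 0"

```text
time_s: 44.85
ee_pos: [646.4, 223.2, 328.3]
orientation: [[-0.027, 1.0, -0.004], [1.0, 0.027, -0.003], [-0.003, -0.004, -1.0]]
wrist_force: [0.0, 0.5, -4.5]
finger_gap: 37.3
```

```bash
python3 -c "
from h import *
go((568.7,222.6,275),91.3);r=snap('wrist','e1')"
```

```text
t 44.85 p [646.4 223.2 328.3] yaw 91.54 gap 37.3 F [ 0.   0.5 -4.5]
 shift [ 0.0016 -0.0775  0.0536] len 0.0943 turn [-0.23  0.18  0.24] q [-34.  27.  17.  81.  -8.  74.  76.]
```

View pics/e1.png

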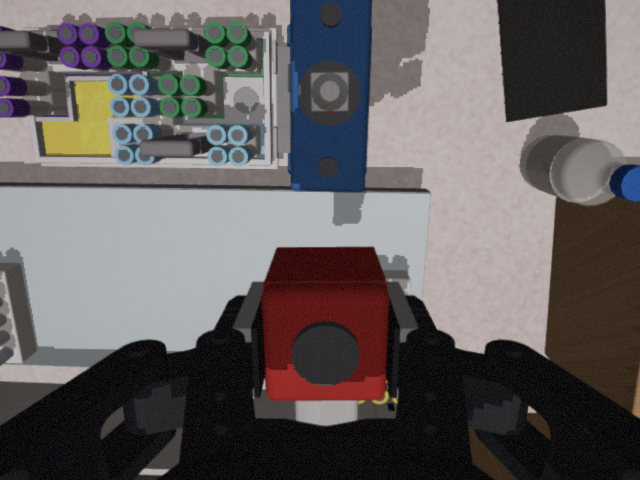

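```bash
python3 -c "
from h import *
r=load('e1');T=r['s']['ee_pos'];R=r['s']['orientation']
print('hub dot rel tool', R.T@(onz(r,(325.5,353.5),T[2]+29.2)[0]-T))
crop(r,280,380,50,140,7,'e1a');crop(r,230,420,230,420,3,'e1b')"
```

```text
hub dot rel tool [ -0.13969928   2.21629099 -29.20900388]
```

View pics/e1a.png

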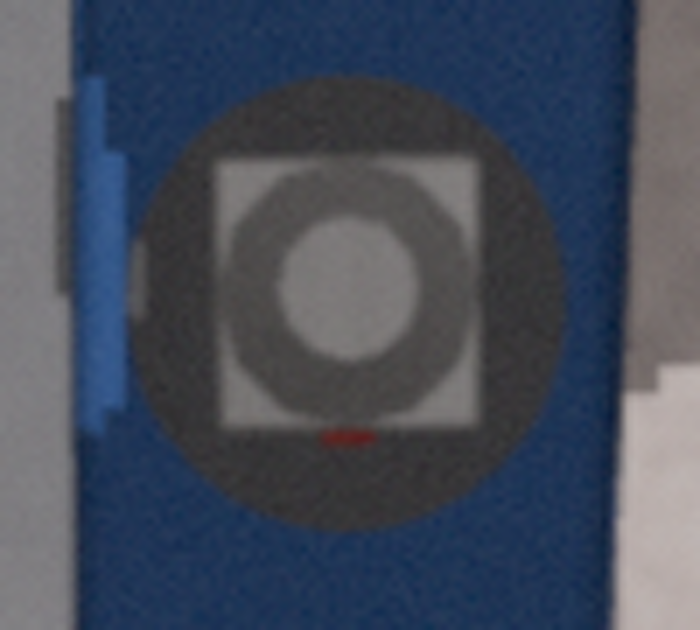

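View pics/e1b.png

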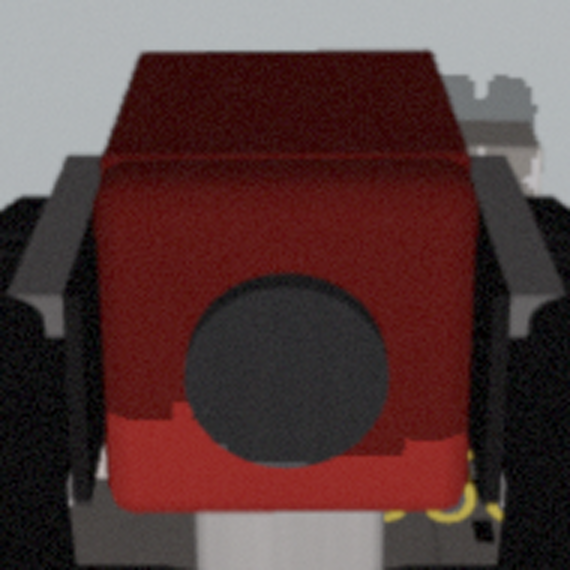

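```bash
python3 -c "
from h import *
r=load('e1');T=r['s']['ee_pos'];R=r['s']['orientation']
P=onz(r,np.array([(98,160),(474,160),(469,512),(112,512)])/3+230,T[2]+29.2);L=(P-T)@R;print(L.round(1).tolist(),L.mean(0))
L2=(onz(r,np.array([(140,52),(432,52)])/3+230,T[2]-14.8)-T)@R;print('bottom back edge',L2.round(1).tolist())
def f(r,p,z):
  P=onz(r,p,z);c=P.mean(0);a=P[1]+P[2]-P[0]-P[3];b=P[0]+P[1]-P[2]-P[3]
  print(c.round(1),np.degrees(np.arctan2(a[1],a[0])).round(2),np.degrees(np.arctan2(b[1],b[0])).round(2),[np.linalg.norm(P[i]-P[(i+1)%4]).round(1) for i in range(4)])
f(r,np.array([(213,157),(480,157),(479,429),(221,429)])/7+(280,50),237)
print(onz(r,np.array([(348,287),])/7+(280,50),245), 'flange',onz(r,np.array([(350,303),])/7+(280,50),215))
"
```

```text
[[-18.0, -20.3, -29.1], [17.6, -20.3, -29.2], [18.7, 18.8, -29.3], [-18.2, 18.9, -29.2]] [  0.03671718  -0.73386366 -29.19749498]
bottom back edge [[-18.9, -16.9, 14.9], [18.6, -17.0, 14.8]]
[568.7 223.2 237. ] 91.56 -177.53 [np.float64(19.7), np.float64(19.5), np.float64(19.4), np.float64(19.5)]
[[568.55287361 223.07231217 245.        ]] flange [[568.33703037 223.48300129 215.        ]]
```

Call:
servo_tool --series "0 -0.025 0 -0.2 0.2 0; 0 -0.03 0.01 0 0 0; 0 -0.024 0.02 0 0 0; 0 0 0.02 0 0 0; 0 0 0 0 0 0; 0 0 0 0 0 0"

```text
time_s: 45.65
ee_pos: [568.9, 220.6, 280.0]
orientation: [[-0.024, 1.0, 0.002], [1.0, 0.024, 0.001], [0.001, 0.002, -1.0]]
wrist_force: [0.4, -0.9, -2.7]
finger_gap: 37.1
```

```bash
python3 -c "
from h import *
go((567.3,223.0,263),91.6)"
```

```text
t 45.65 p [568.9 220.6 280. ] yaw 91.39 gap 37.1 F [ 0.4 -0.9 -2.7]
 shift [ 0.0024 -0.0016  0.017 ] len 0.0172 turn [ 0.12 -0.05 -0.21] q [-37.  20.  17.  96.  -6.  65.  73.]
```

Call:
servo_tool --series "0.0024 -0.0016 0.008 0.1 0 -0.2; 0 0 0.007 0 0 0; 0 0 0 0 0 0; 0 0 0 0 0 0"

```text
time_s: 46.15
ee_pos: [566.7, 222.7, 264.0]
orientation: [[-0.027, 1.0, -0.001], [1.0, 0.027, 0.0], [0.0, -0.001, -1.0]]
wrist_force: [0.1, -0.2, -3.5]
finger_gap: 37.0
```

```bash
python3 -c "
from h import *
go((567.3,223.0,230),91.6);r=snap('scene','e2s');crop(r,380,500,190,280,6,'e2a')"
```

```text
t 46.15 p [566.7 222.7 264. ] yaw 91.56 gap 37.0 F [ 0.1 -0.2 -3.5]
 shift [0.0003 0.0006 0.034 ] len 0.034 turn [-0.07 -0.02 -0.04] q [-37.  21.  16.  97.  -7.  63.  73.]
```

View pics/e2a.png

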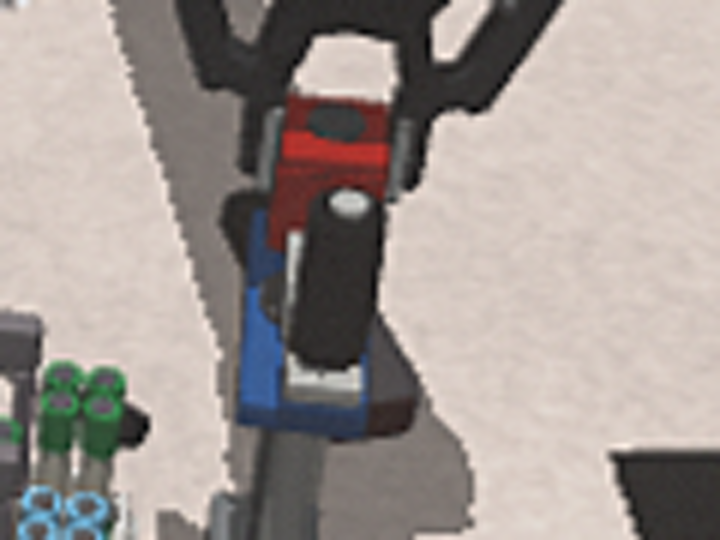

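Nicely over it. Descend in steps, watching force.

Call:
servo_tool --series "0.0003 0.0006 0.004 0 0 0; 0 0 0.004 0 0 0; 0 0 0.004 0 0 0; 0 0 0 0 0 0"

```text
time_s: 46.7
ee_pos: [566.9, 222.9, 251.4]
orientation: [[-0.027, 1.0, -0.002], [1.0, 0.027, -0.0], [-0.0, -0.002, -1.0]]
wrist_force: [0.6, -0.4, -2.6]
finger_gap: 37.0
```

Call:
servo_tool --series "0 0 0.004 0 0 0; 0 0 0.002 0 0 0; 0 0 0 0 0 0"

```text
time_s: 47.08
ee_pos: [567.0, 223.0, 245.7]
orientation: [[-0.027, 1.0, -0.002], [1.0, 0.027, 0.0], [0.0, -0.002, -1.0]]
wrist_force: [-0.1, 0.5, -3.6]
finger_gap: 37.1
```

Call:
servo_tool --series "0 0 0.004 0 0 0; 0 0 0.004 0 0 0; 0 0 0.004 0 0 0; 0 0 0.002 0 0 0; 0 0 0 0 0 0"

```text
time_s: 47.7
ee_pos: [567.0, 223.0, 231.8]
orientation: [[-0.027, 1.0, -0.002], [1.0, 0.027, 0.0], [0.0, -0.002, -1.0]]
wrist_force: [-0.1, -0.8, -3.5]
finger_gap: 37.5
```

Call:
servo_tool --series "0 0 0.0015 0 0 0; 0 0 0 0 0 0"

```text
time_s: 47.95
ee_pos: [567.1, 223.0, 230.5]
orientation: [[-0.027, 1.0, -0.001], [1.0, 0.027, 0.0], [0.0, -0.001, -1.0]]
wrist_force: [-1.1, -0.1, -3.5]
finger_gap: 37.1
```

Call:
servo_tool --series "0 0 0 0 0 0; 0 0 0 0 0 0; 0 0 0 0 0 0; 0 0 0 0 0 0; 0 0 0 0 0 0" --fingers 0.8

```text
time_s: 48.58
ee_pos: [567.2, 223.0, 230.5]
orientation: [[-0.027, 1.0, -0.001], [1.0, 0.027, 0.0], [0.0, -0.001, -1.0]]
wrist_force: [0.1, -0.0, 0.1]
finger_gap: 68.3
```

Call:
servo_tool --series "0 0 -0.03 0 0 0; 0 0 -0.06 0 0 0; 0 0 -0.05 0 0 0; 0 0 -0.02 0 0 0; 0 0.03 0 0 0 0; 0 0.035 0 0 0 0; 0 0 0 0 0 0; 0 0 0 0 0 0"

```text
time_s: 49.58
ee_pos: [631.8, 224.8, 390.0]
orientation: [[-0.027, 1.0, -0.002], [1.0, 0.027, 0.0], [0.0, -0.002, -1.0]]
wrist_force: [-0.5, -0.2, -0.9]
finger_gap: 68.5
```

```bash
python3 -c "
from h import *
go((653.6,225.4,245),91.6);r=snap('wrist','e3')"
```

```text
t 49.58 p [631.8 224.8 390. ] yaw 91.57 gap 68.5 F [-0.5 -0.2 -0.9]
 shift [-0.      0.0221  0.145 ] len 0.1467 turn [-0.13 -0.01 -0.03] q [-35.  23.  18.  78.  -7.  80.  75.]
```

View pics/e3.png

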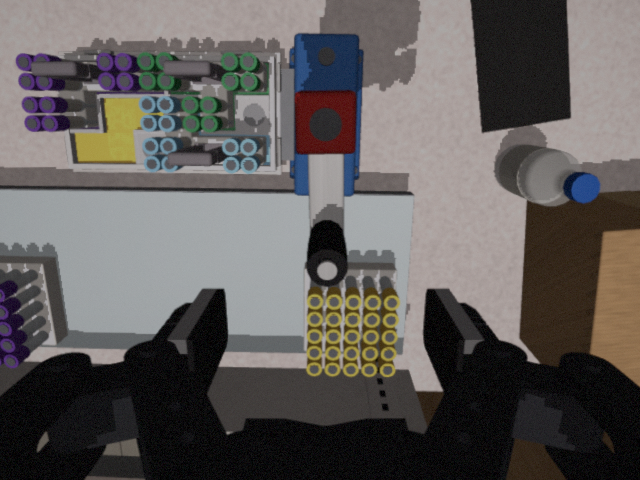

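```bash
python3 -c "
from h import *
r=load('e3')
g=onz(r,(327,270.5),286)[0];h=onz(r,(325.5,123.5),260)[0];print(g,h)"
```

```text
[657.96904732 226.60895262 286.        ] [571.20894431 223.33085607 260.        ]
```

Call:
servo_tool --series "0 0.0115 0.03 0 0 0; 0.0005 0.0115 0.04 0 0 0; 0 0 0.04 0 0 0; 0 0 0.03 0 0 0; 0 0 0.004 0 0 0; 0 0 0 0 0 0; 0 0 0 0 0 0"

```text
time_s: 50.5
ee_pos: [655.9, 226.3, 248.6]
orientation: [[-0.028, 1.0, 0.002], [1.0, 0.028, 0.002], [0.002, 0.002, -1.0]]
wrist_force: [-0.4, -0.3, -0.1]
finger_gap: 68.4
```

Call:
servo_tool --series "0 0 0 0 0 0; 0 0 0 0 0 0; 0 0 0 0 0 0; 0 0 0 0 0 0; 0 0 0 0 0 0; 0 0 0 0 0 0" --fingers 0

```text
time_s: 51.25
ee_pos: [655.4, 226.0, 246.7]
orientation: [[-0.027, 1.0, -0.001], [1.0, 0.027, 0.001], [0.001, -0.001, -1.0]]
wrist_force: [1.0, -0.1, 2.5]
finger_gap: 25.3
```

```bash
python3 -c "
from h import *
go((653.6,225.4,246),91.6);r=snap('wrist','e4')"
```

```text
t 51.25 p [655.4 226.  246.7] yaw 91.57 gap 25.3 F [ 1.  -0.1  2.5]
 shift [-0.0006 -0.0018  0.0007] len 0.002 turn [-0.03 -0.04 -0.03] q [-33.  31.  17.  85.  -9.  66.  77.]
```

View pics/e4.png

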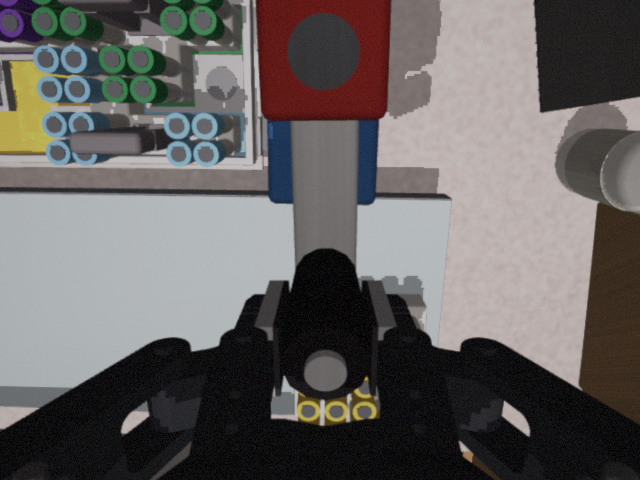

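```bash
cat >> h.py <<'E'
def circ(t0,step,n,yaw=91.57,rad=85.,first=None):
    c,s=np.cos(np.radians(yaw)),np.sin(np.radians(yaw))
    th=np.radians(t0+step*np.arange(n+1));P=rad*np.c_[np.cos(th),np.sin(th)]
    d=np.diff(P,axis=0)@np.array([[c,s],[s,-c]]).T/1000
    print("; ".join(f"{a:.4f} {b:.4f} 0 0 0 0" for a,b in d)); print(d.sum(0))
E
python3 -c "
from h import *
circ(1.6,-9,10)
circ(-88.4,-18,10);circ(-268.4,-18,10)"
```

```text
-0.0133 -0.0010 0 0 0 0; -0.0130 -0.0031 0 0 0 0; -0.0123 -0.0051 0 0 0 0; -0.0114 -0.0070 0 0 0 0; -0.0101 -0.0087 0 0 0 0; -0.0087 -0.0101 0 0 0 0; -0.0070 -0.0114 0 0 0 0; -0.0051 -0.0123 0 0 0 0; -0.0031 -0.0130 0 0 0 0; -0.0011 -0.0133 0 0 0 0
[-0.08504449 -0.08495548]
0.0041 -0.0263 0 0 0 0; 0.0121 -0.0237 0 0 0 0; 0.0188 -0.0188 0 0 0 0; 0.0237 -0.0121 0 0 0 0; 0.0263 -0.0042 0 0 0 0; 0.0263 0.0041 0 0 0 0; 0.0237 0.0121 0 0 0 0; 0.0188 0.0188 0 0 0 0; 0.0121 0.0237 0 0 0 0; 0.0042 0.0263 0 0 0 0
[ 1.69999977e-01 -8.90117878e-05]
-0.0041 0.0263 0 0 0 0; -0.0121 0.0237 0 0 0 0; -0.0188 0.0188 0 0 0 0; -0.0237 0.0121 0 0 0 0; -0.0263 0.0042 0 0 0 0; -0.0263 -0.0041 0 0 0 0; -0.0237 -0.0121 0 0 0 0; -0.0188 -0.0188 0 0 0 0; -0.0121 -0.0237 0 0 0 0; -0.0042 -0.0263 0 0 0 0
[-1.69999977e-01  8.90117878e-05]
```

Call:
servo_tool --series "-0.0133 -0.001 0 0 0 0; -0.013 -0.0031 0 0 0 0; -0.0123 -0.0051 0 0 0 0; -0.0114 -0.007 0 0 0 0; -0.0101 -0.0087 0 0 0 0; -0.0087 -0.0101 0 0 0 0; -0.007 -0.0114 0 0 0 0; -0.0051 -0.0123 0 0 0 0; -0.0031 -0.013 0 0 0 0; -0.0011 -0.0133 0 0 0 0"

```text
time_s: 52.55
ee_pos: [575.8, 137.7, 250.3]
orientation: [[-0.025, 1.0, 0.01], [1.0, 0.025, 0.004], [0.003, 0.01, -1.0]]
wrist_force: [4.6, 1.0, 15.4]
finger_gap: 25.2
```

```bash
python3 -c "
from h import *
go((570.4,138.5,246.7),91.57);r=snap('wrist','e5')"
```

```text
t 52.55 p [575.8 137.7 250.3] yaw 91.41 gap 25.2 F [ 4.6  1.  15.4]
 shift [ 0.0009 -0.0054  0.0035] len 0.0066 turn [ 0.55 -0.2  -0.16] q [-31.  20.  18. 101.  -7.  60.  81.]
```

View pics/e5.png

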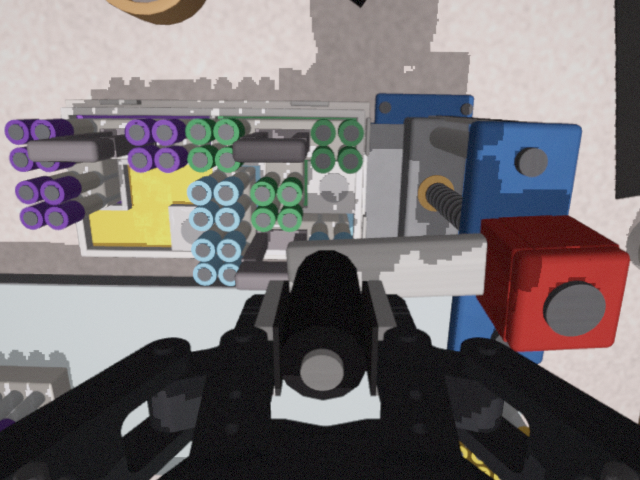

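Call:
servo_tool --series "0 0 0 0 0 0; 0 0 0 0 0 0; 0 0 0 0 0 0"

```text
time_s: 52.98
ee_pos: [575.2, 137.6, 250.3]
orientation: [[-0.025, 1.0, 0.007], [1.0, 0.025, 0.003], [0.003, 0.007, -1.0]]
wrist_force: [0.1, -0.8, 17.1]
finger_gap: 25.4
```

```bash
python3 -c "
from h import *
go((570.4,138.5,246.7),91.57)"
```

```text
t 52.98 p [575.2 137.6 250.3] yaw 91.42 gap 25.4 F [ 0.1 -0.8 17.1]
 shift [ 0.0011 -0.0048  0.0036] len 0.0061 turn [ 0.41 -0.18 -0.15] q [-31.  20.  18. 101.  -7.  60.  81.]
```

```bash
python3 -c "
from h import *
r=snap('scene','e6s');crop(r,350,510,180,320,4.2,'e6a');q=snap('side','e6d');crop(q,180,340,200,320,5,'e6b')"
```

```text
(no output)
```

View pics/e6a.png

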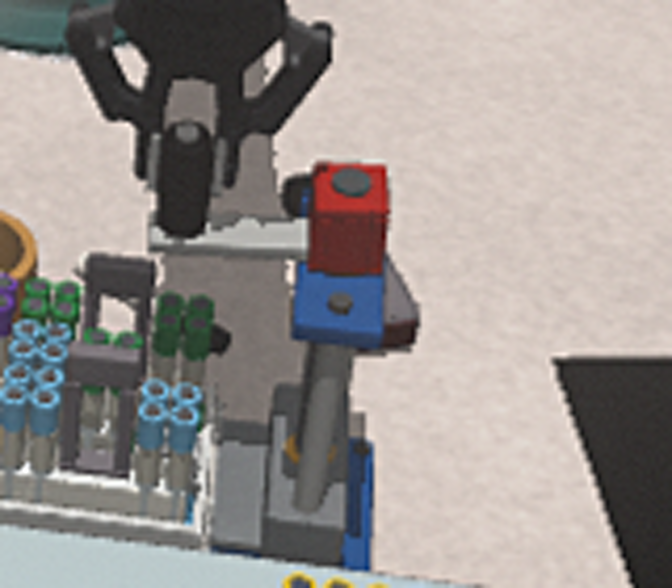

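View pics/e6b.png

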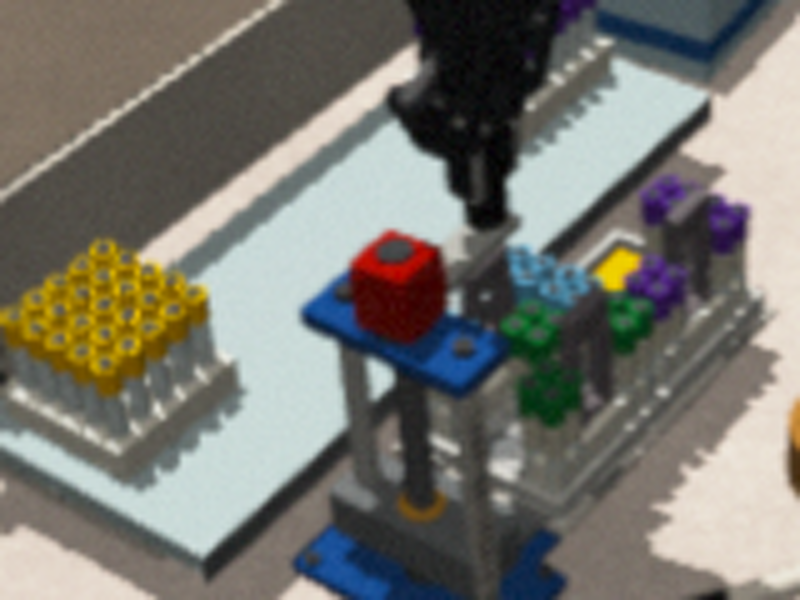

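Call:
servo_tool --series "0 0 0 0 0 0; 0 0 0 0 0 0; 0 0 0 0 0 0; 0 0 0 0 0 0" --fingers 0.5

```text
time_s: 53.58
ee_pos: [572.0, 138.3, 245.8]
orientation: [[-0.027, 1.0, -0.003], [1.0, 0.027, -0.0], [-0.0, -0.003, -1.0]]
wrist_force: [0.6, -0.5, -1.1]
finger_gap: 42.9
```

```bash
python3 -c "
from h import *
go((570.4,138.5,246.7),91.57);snap('wrist','e7')
r=snap('scene','e7s');crop(r,350,510,180,320,4.2,'e7a')"
```

```text
t 53.58 p [572.  138.3 245.8] yaw 91.57 gap 42.9 F [ 0.6 -0.5 -1.1]
 shift [ 0.0003 -0.0016 -0.0009] len 0.0019 turn [-0.15  0.02  0.  ] q [-31.  20.  18. 101.  -7.  60.  81.]
```

View pics/e7.png

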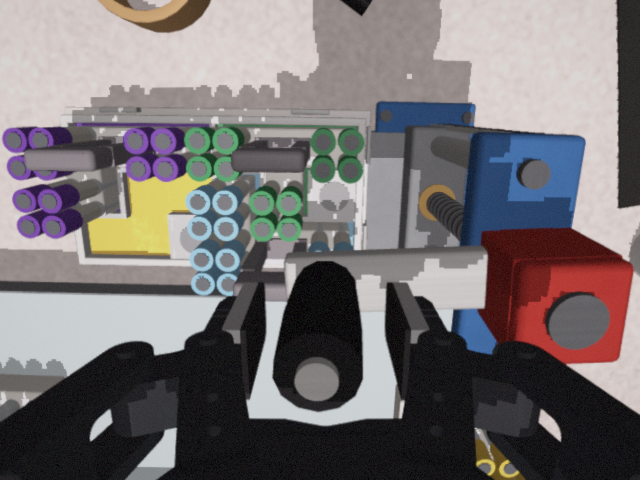

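View pics/e7a.png

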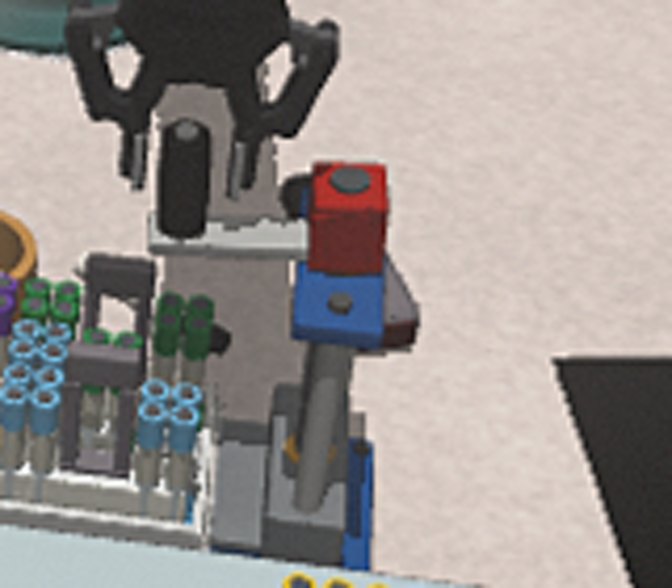

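Call:
servo_tool --series "0 -0.0016 -0.002 0 0 0; 0 0 0 0 0 0; 0 0 0 0 0 0; 0 0 0 0 0 0; 0 0 0 0 0 0" --fingers 0

```text
time_s: 54.3
ee_pos: [571.4, 137.7, 249.1]
orientation: [[-0.027, 1.0, -0.0], [1.0, 0.027, -0.0], [-0.0, -0.0, -1.0]]
wrist_force: [0.5, -4.0, 4.5]
finger_gap: 25.5
```

```bash
python3 -c "
from h import *
go((570.4,138.5,246.7),91.57);circ(-88.4,-12,10);circ(-208.4,-12,10);circ(-328.4,-12,10)"
```

```text
t 54.3 p [571.4 137.7 249.1] yaw 91.52 gap 25.5 F [ 0.5 -4.   4.5]
 shift [ 0.0008 -0.001   0.0024] len 0.0027 turn [-0.    0.01 -0.05] q [-31.  20.  18. 101.  -7.  60.  81.]
0.0018 -0.0177 0 0 0 0; 0.0055 -0.0169 0 0 0 0; 0.0089 -0.0154 0 0 0 0; 0.0119 -0.0132 0 0 0 0; 0.0144 -0.0105 0 0 0 0; 0.0162 -0.0072 0 0 0 0; 0.0174 -0.0037 0 0 0 0; 0.0178 -0.0000 0 0 0 0; 0.0174 0.0037 0 0 0 0; 0.0162 0.0072 0 0 0 0
[ 0.12746144 -0.07367891]
0.0144 0.0104 0 0 0 0; 0.0119 0.0132 0 0 0 0; 0.0089 0.0154 0 0 0 0; 0.0055 0.0169 0 0 0 0; 0.0019 0.0177 0 0 0 0; -0.0018 0.0177 0 0 0 0; -0.0055 0.0169 0 0 0 0; -0.0089 0.0154 0 0 0 0; -0.0119 0.0132 0 0 0 0; -0.0144 0.0105 0 0 0 0
[7.70864695e-05 1.47224298e-01]
-0.0162 0.0072 0 0 0 0; -0.0174 0.0037 0 0 0 0; -0.0178 0.0000 0 0 0 0; -0.0174 -0.0037 0 0 0 0; -0.0162 -0.0072 0 0 0 0; -0.0144 -0.0104 0 0 0 0; -0.0119 -0.0132 0 0 0 0; -0.0089 -0.0154 0 0 0 0; -0.0055 -0.0169 0 0 0 0; -0.0019 -0.0177 0 0 0 0
[-0.12753853 -0.07354539]
```

Sweep the next 60°.

Call:
servo_tool --series "0.0018 -0.0177 0 0 0 0; 0.0055 -0.0169 0 0 0 0; 0.0089 -0.0154 0 0 0 0; 0.0119 -0.0132 0 0 0 0; 0.0144 -0.0105 0 0 0 0; 0 0 0 0 0 0; 0 0 0 0 0 0"

```text
time_s: 55.18
ee_pos: [492.6, 176.9, 249.2]
orientation: [[-0.027, 1.0, -0.009], [1.0, 0.027, -0.003], [-0.003, -0.009, -1.0]]
wrist_force: [-15.1, -8.9, 17.9]
finger_gap: 25.8
```

Call:
servo_tool --series "0.0162 -0.0072 0 0 0 0; 0.0174 -0.0037 0 0 0 0; 0.0178 0 0 0 0 0; 0.0174 0.0037 0 0 0 0; 0.0162 0.0072 0 0 0 0; 0 0 0 0 0 0; 0 0 0 0 0 0"

```text
time_s: 56.05
ee_pos: [491.7, 267.6, 249.2]
orientation: [[-0.031, 1.0, -0.004], [1.0, 0.031, 0.004], [0.004, -0.004, -1.0]]
wrist_force: [-6.5, 3.5, 7.9]
finger_gap: 25.5
```

Call:
servo_tool --series "0.0144 0.0104 0 0 0 0; 0.0119 0.0132 0 0 0 0; 0.0089 0.0154 0 0 0 0; 0.0055 0.0169 0 0 0 0; 0.0019 0.0177 0 0 0 0; 0 0 0 0 0 0"

```text
time_s: 56.8
ee_pos: [567.1, 308.3, 249.4]
orientation: [[-0.027, 1.0, -0.001], [1.0, 0.027, -0.0], [-0.0, -0.001, -1.0]]
wrist_force: [-0.0, -1.8, 9.3]
finger_gap: 25.7
```

Call:
servo_tool --series "-0.0018 0.0177 0 0 0 0; -0.0055 0.0169 0 0 0 0; -0.0089 0.0154 0 0 0 0; -0.0119 0.0132 0 0 0 0; -0.0144 0.0105 0 0 0 0; 0 0 0 0 0 0; 0 0 0 0 0 0"

```text
time_s: 57.68
ee_pos: [638.8, 267.0, 248.1]
orientation: [[-0.027, 1.0, -0.007], [1.0, 0.027, -0.002], [-0.002, -0.007, -1.0]]
wrist_force: [-5.3, -4.1, 6.7]
finger_gap: 26.0
```

```bash
python3 -c "
from h import *
go((570.4,138.5,246.7),91.57)
r=snap('scene','f1s');crop(r,270,510,190,320,3.3,'f1a');snap('wrist','f1')"
```

```text
t 57.67 p [638.8 267.  248.1] yaw 91.57 gap 26.0 F [-5.3 -4.1  6.7]
 shift [-0.1266 -0.0719  0.0021] len 0.1456 turn [-0.41  0.1  -0.  ] q [-35.  31.  15.  85.  -8.  66.  72.]
```

View pics/f1a.png

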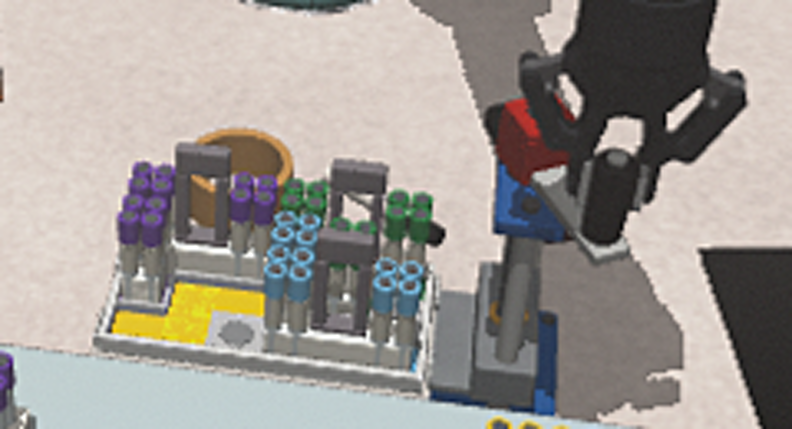

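View pics/f1.png

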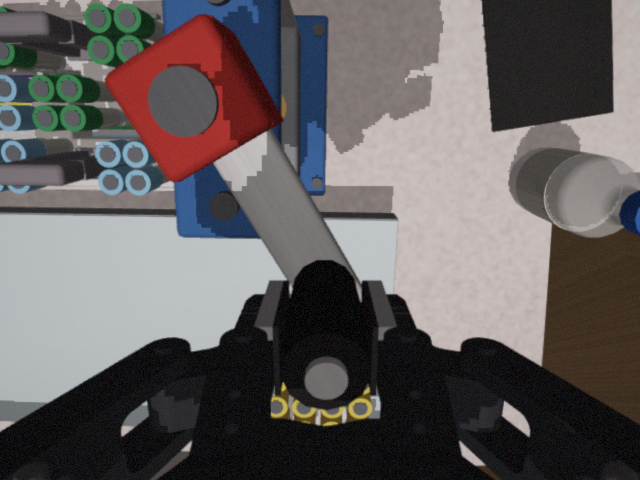

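Call:
servo_tool --series "-0.0162 0.0072 0 0 0 0; -0.0174 0.0037 0 0 0 0; -0.0178 0 0 0 0 0; -0.0174 -0.0037 0 0 0 0; -0.0162 -0.0072 0 0 0 0; -0.0144 -0.0104 0 0 0 0; -0.0119 -0.0132 0 0 0 0; -0.0089 -0.0154 0 0 0 0; -0.0055 -0.0169 0 0 0 0; -0.0019 -0.0177 0 0 0 0"

```text
time_s: 59.02
ee_pos: [572.2, 138.0, 249.7]
orientation: [[-0.026, 1.0, 0.005], [1.0, 0.026, 0.002], [0.002, 0.005, -1.0]]
wrist_force: [2.7, 3.3, 5.2]
finger_gap: 26.1
```

Call:
servo_tool --series "0.0018 -0.0177 0 0 0 0; 0.0055 -0.0169 0 0 0 0; 0.0089 -0.0154 0 0 0 0; 0.0119 -0.0132 0 0 0 0; 0.0144 -0.0105 0 0 0 0; 0.0162 -0.0072 0 0 0 0; 0.0174 -0.0037 0 0 0 0; 0.0178 0 0 0 0 0; 0.0174 0.0037 0 0 0 0; 0.0162 0.0072 0 0 0 0"

```text
time_s: 60.28
ee_pos: [490.7, 264.9, 249.6]
orientation: [[-0.03, 1.0, -0.006], [1.0, 0.03, 0.001], [0.001, -0.005, -1.0]]
wrist_force: [-9.2, 1.5, 11.4]
finger_gap: 26.0
```

Call:
servo_tool --series "0.0144 0.0104 0 0 0 0; 0.0119 0.0132 0 0 0 0; 0.0089 0.0154 0 0 0 0; 0.0055 0.0169 0 0 0 0; 0.0019 0.0177 0 0 0 0; -0.0018 0.0177 0 0 0 0; -0.0055 0.0169 0 0 0 0; -0.0089 0.0154 0 0 0 0; -0.0119 0.0132 0 0 0 0; -0.0144 0.0105 0 0 0 0"

```text
time_s: 61.52
ee_pos: [639.1, 266.7, 248.4]
orientation: [[-0.028, 1.0, -0.006], [1.0, 0.028, -0.002], [-0.001, -0.006, -1.0]]
wrist_force: [-10.2, -0.9, 7.8]
finger_gap: 25.7
```

```bash
python3 -c "
from h import *
go((638.8,267,248),91.57)
r=snap('scene','f2s');crop(r,270,510,190,320,3.3,'f2a')"
```

```text
t 61.52 p [639.1 266.7 248.4] yaw 91.59 gap 25.7 F [-10.2  -0.9   7.8]
 shift [ 0.0004 -0.0002  0.0004] len 0.0006 turn [-0.37  0.08  0.02] q [-34.  30.  13.  85.  -7.  66.  72.]
```

View pics/f2a.png

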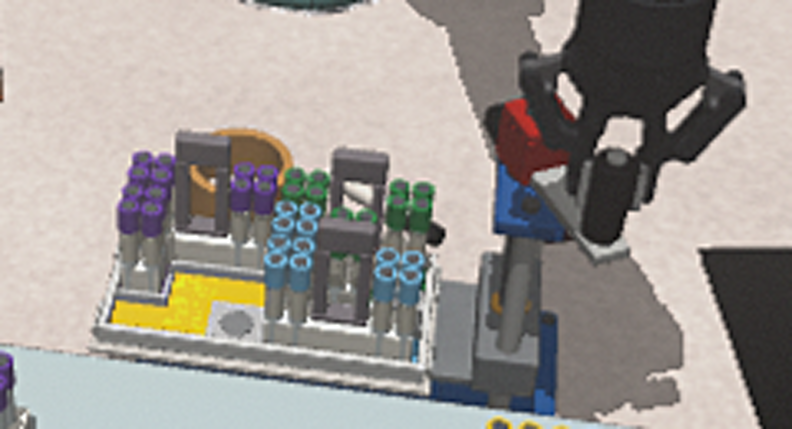

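Call:
servo_tool --series "-0.0162 0.0072 0 0 0 0; -0.0174 0.0037 0 0 0 0; -0.0178 0 0 0 0 0; -0.0174 -0.0037 0 0 0 0; -0.0162 -0.0072 0 0 0 0; -0.0144 -0.0104 0 0 0 0; -0.0119 -0.0132 0 0 0 0; -0.0089 -0.0154 0 0 0 0; -0.0055 -0.0169 0 0 0 0; -0.0019 -0.0177 0 0 0 0"

```text
time_s: 62.82
ee_pos: [572.1, 138.0, 249.7]
orientation: [[-0.026, 1.0, 0.004], [1.0, 0.026, 0.002], [0.002, 0.004, -1.0]]
wrist_force: [2.9, 3.4, 5.3]
finger_gap: 25.8
```

Call:
servo_tool --series "0.0018 -0.0177 0 0 0 0; 0.0055 -0.0169 0 0 0 0; 0.0089 -0.0154 0 0 0 0; 0.0119 -0.0132 0 0 0 0; 0.0144 -0.0105 0 0 0 0; 0.0162 -0.0072 0 0 0 0; 0.0174 -0.0037 0 0 0 0; 0.0178 0 0 0 0 0; 0.0174 0.0037 0 0 0 0; 0.0162 0.0072 0 0 0 0"

```text
time_s: 64.08
ee_pos: [491.2, 265.1, 249.9]
orientation: [[-0.03, 1.0, -0.004], [1.0, 0.03, 0.001], [0.001, -0.004, -1.0]]
wrist_force: [-8.1, 1.8, 11.3]
finger_gap: 25.4
```

Call:
servo_tool --series "0.0144 0.0104 0 0 0 0; 0.0119 0.0132 0 0 0 0; 0.0089 0.0154 0 0 0 0; 0.0055 0.0169 0 0 0 0; 0.0019 0.0177 0 0 0 0; -0.0018 0.0177 0 0 0 0; -0.0055 0.0169 0 0 0 0; 0 0 0 0 0 0; 0 0 0 0 0 0"

```text
time_s: 65.2
ee_pos: [602.4, 299.9, 249.1]
orientation: [[-0.026, 1.0, 0.002], [1.0, 0.026, -0.002], [-0.002, 0.002, -1.0]]
wrist_force: [0.4, 0.1, 5.0]
finger_gap: 25.9
```

```bash
python3 -c "
from h import *
go((638.8,267,248),91.57)
r=snap('wrist','f3')"
```

```text
t 65.2 p [602.4 299.9 249.1] yaw 91.5 gap 25.9 F [0.4 0.1 5. ]
 shift [-0.0339  0.0355  0.0012] len 0.0491 turn [ 0.1   0.1  -0.07] q [-37.  28.  11.  88.  -5.  64.  66.]
```

View pics/f3.png

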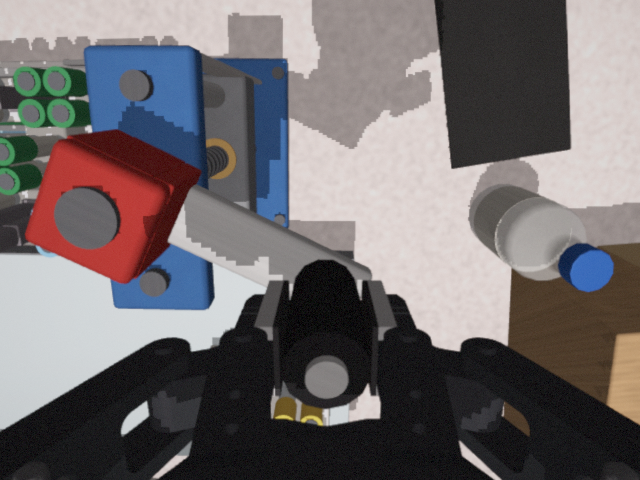

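Call:
servo_tool --series "0 0 0 0 0 0; 0 0 0 0 0 0; 0 0 0 0 0 0; 0 0 0 0 0 0; 0 0 -0.03 0 0 0; 0 0 -0.05 0 0 0; 0 0 -0.03 0 0 0; 0 0 0 0 0 0" --fingers 0.6

```text
time_s: 66.25
ee_pos: [602.2, 302.6, 361.7]
orientation: [[-0.027, 1.0, 0.004], [1.0, 0.027, 0.003], [0.003, 0.004, -1.0]]
wrist_force: [-0.1, 0.1, -0.5]
finger_gap: 51.3
```

Call:
servo_tool --series "-0.04 -0.014 0 0 0 0; -0.04 -0.014 0 0 0 0; -0.04 -0.014 0 0 0 0; -0.04 -0.014 0 0 0 0; -0.036 -0.009 0 0 0 0; 0 0 0 0 0 0; 0 0 0 0 0 0" --fingers 0

```text
time_s: 67.12
ee_pos: [541.1, 105.1, 357.7]
orientation: [[-0.028, 1.0, -0.002], [1.0, 0.028, 0.001], [0.001, -0.002, -1.0]]
wrist_force: [-0.1, 0.6, 0.1]
finger_gap: 0.2
```

```bash
python3 -c "
from h import *
go((532,106.5,195),91.57)
r=snap('wrist','f4')"
```

```text
t 67.12 p [541.1 105.1 357.7] yaw 91.61 gap 0.2 F [-0.1  0.6  0.1]
 shift [ 0.0015 -0.0087  0.1627] len 0.163 turn [-0.14 -0.04  0.04] q [-27.  11.  15.  98.  -3.  72.  80.]
```

View pics/f4.png

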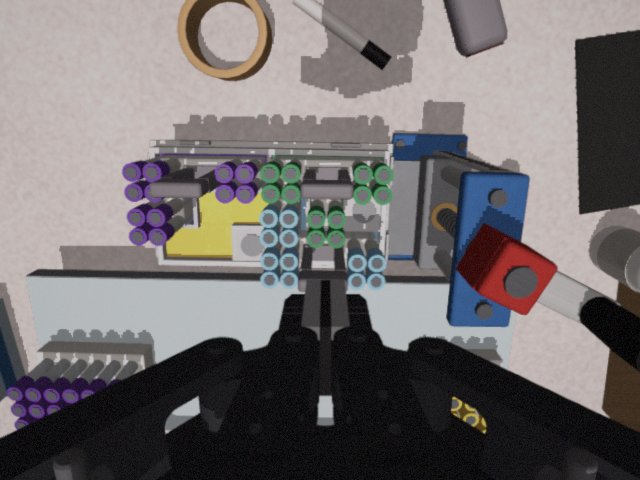

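Call:
servo_tool --series "0.0015 -0.0087 0.04 0 0 0; 0 0 0.05 0 0 0; 0 0 0.05 0 0 0; 0 0 0.022 0 0 0; 0 0 0 0 0 0; 0 0 0 0 0 0"

```text
time_s: 67.92
ee_pos: [533.2, 106.6, 197.3]
orientation: [[-0.028, 1.0, -0.0], [1.0, 0.028, 0.001], [0.001, 0.0, -1.0]]
wrist_force: [-0.2, -0.2, 0.2]
finger_gap: -0.2
```

```bash
python3 -c "
from h import *
go((531.5,106.3,188),91.57)"
```

```text
t 67.92 p [533.2 106.6 197.3] yaw 91.63 gap -0.2 F [-0.2 -0.2  0.2]
 shift [-0.0003 -0.0017  0.0093] len 0.0094 turn [ 0.   -0.04  0.06] q [-26.  19.  14. 109.  -6.  52.  82.]
```

Call:
servo_tool --series "0 -0.0017 0.005 0 0 0; 0 0 0.004 0 0 0; 0 0 0 0 0 0; 0 0 0 0 0 0"

```text
time_s: 68.42
ee_pos: [530.9, 105.7, 187.7]
orientation: [[-0.027, 1.0, -0.001], [1.0, 0.027, 0.001], [0.001, -0.001, -1.0]]
wrist_force: [0.2, 0.4, 0.1]
finger_gap: -0.1
```

Call:
servo_tool --series "0 0 0.001 0 0 0; 0 0 0 0 0 0; 0 0 0 0 0 0"

```text
time_s: 68.8
ee_pos: [530.8, 105.7, 186.5]
orientation: [[-0.027, 1.0, -0.001], [1.0, 0.027, 0.0], [0.0, -0.001, -1.0]]
wrist_force: [-0.3, -0.2, 0.5]
finger_gap: 0.2
```

Call:
servo_tool --series "0 0 0.001 0 0 0; 0 0 0 0 0 0; 0 0 0 0 0 0"

```text
time_s: 69.18
ee_pos: [530.8, 105.7, 185.5]
orientation: [[-0.027, 1.0, -0.001], [1.0, 0.027, 0.0], [0.0, -0.001, -1.0]]
wrist_force: [-0.8, -1.1, -0.1]
finger_gap: -0.2
```

Call:
servo_tool --series "0 0 0.001 0 0 0; 0 0 0 0 0 0; 0 0 0 0 0 0"

```text
time_s: 69.55
ee_pos: [530.8, 105.7, 184.6]
orientation: [[-0.027, 1.0, -0.001], [1.0, 0.027, 0.0], [0.0, -0.001, -1.0]]
wrist_force: [-0.5, -0.3, 2.1]
finger_gap: -0.2
```

Call:
servo_tool --series "0 0 0.0005 0 0 0; 0 0 0 0 0 0; 0 0 0 0 0 0"

```text
time_s: 69.92
ee_pos: [530.9, 105.8, 184.6]
orientation: [[-0.027, 1.0, -0.001], [1.0, 0.027, 0.001], [0.001, -0.001, -1.0]]
wrist_force: [-1.5, -1.3, 5.2]
finger_gap: 0.3
```

Call:
servo_tool --series "0 0 0.0005 0 0 0; 0 0 0 0 0 0; 0 0 0 0 0 0"

```text
time_s: 70.3
ee_pos: [530.9, 105.8, 184.6]
orientation: [[-0.027, 1.0, -0.001], [1.0, 0.027, 0.001], [0.001, -0.001, -1.0]]
wrist_force: [-2.9, -1.4, 8.0]
finger_gap: -0.0
```

Call:
servo_tool --series "0 0 -0.04 0 0 0; 0 0 -0.06 0 0 0; 0 0 -0.06 0 0 0; 0.04 0.012 -0.01 0 0 0; 0.04 0.012 0 0 0 0; 0.037 0.014 0 0 0 0; 0 0 0 0 0 -10; 0 0 0 0 0 -10; 0 0 0 0 0 -10; 0 0 0 0 0 -10" --fingers 1

```text
time_s: 71.55
ee_pos: [565.6, 223.6, 353.0]
orientation: [[-0.668, 0.744, -0.002], [0.744, 0.668, 0.0], [0.001, -0.001, -1.0]]
wrist_force: [0.2, -0.2, -0.5]
finger_gap: 85.7
```

Call:
servo_tool --series "0 0 0 0 0 -10; 0 0 0 0 0 -10; 0 0 0 0 0 -6; 0 0 0 0 0 0; 0 0 0 0 0 0"

```text
time_s: 72.18
ee_pos: [565.7, 223.6, 353.3]
orientation: [[-0.924, 0.383, -0.002], [0.383, 0.924, 0.0], [0.002, -0.0, -1.0]]
wrist_force: [-0.1, -0.4, 0.2]
finger_gap: 85.3
```

```bash
python3 -c "
from h import *
go((568.6,223,340),157.6)
r=snap('wrist','f5');crop(r,200,440,100,350,2.3,'f5a')"
```

```text
t 72.17 p [565.7 223.6 353.3] yaw 157.46 gap 85.3 F [-0.1 -0.4  0.2]
 shift [-0.0029  0.0006  0.0133] len 0.0136 turn [-0.02 -0.09 -0.14] q [-26.  17.   2.  90.  -1.  73. 133.]
```

View pics/f5.png

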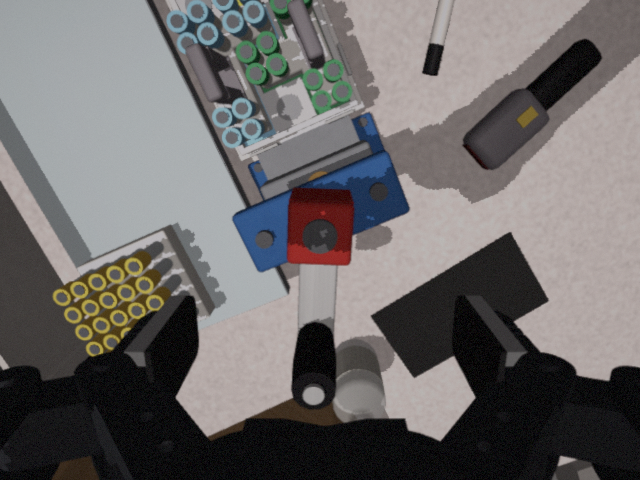

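View pics/f5a.png

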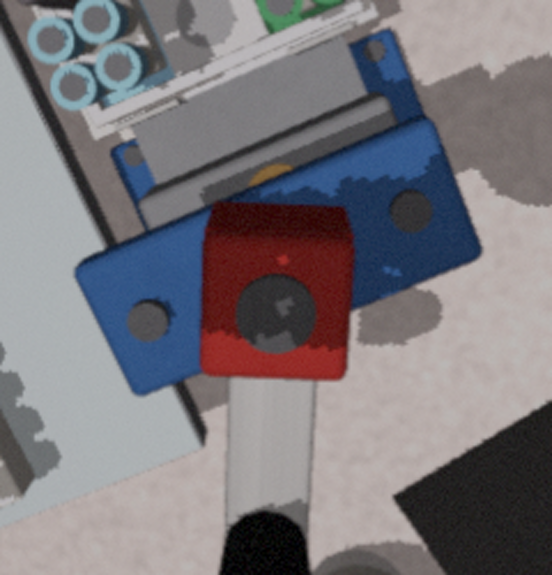

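```bash
python3 -c "
from h import *
r=load('f5')
P=onz(r,np.array([(207,237),(353,241),(346,380),(201,374)])/2.3+(200,100),259);c=P.mean(0);print(c)
a=(P[3]+P[2]-P[0]-P[1]);print(np.degrees(np.arctan2(a[1],a[0])));b=(P[1]+P[2]-P[0]-P[3]);print(np.degrees(np.arctan2(b[1],b[0])))
g=onz(r,(314,395),286)[0];h=onz(r,np.array([(276.5,313)])/2.3+(200,100),260)[0];print(g,h,np.degrees(np.arctan2((g-h)[1],(g-h)[0])))"
```

```text
[568.13952748 223.48226741 259.        ]
64.72335087810583
155.36072478090858
[605.10781949 303.01651816 286.        ] [568.44255718 224.06849852 260.        ] 65.0887687816667
```

Call:
servo_tool --series "-0.0024 0.001 0.03 0 0 2.4; 0 0 0.04 0 0 0; 0 0 0.035 0 0 0; 0 0 0.016 0 0 0; 0 0 0 0 0 0; 0 0 0 0 0 0"

```text
time_s: 72.97
ee_pos: [569.1, 224.1, 234.1]
orientation: [[-0.907, 0.42, 0.001], [0.42, 0.907, 0.001], [-0.0, 0.002, -1.0]]
wrist_force: [0.5, -0.0, -0.1]
finger_gap: 85.8
```

```bash
python3 -c "
from h import *
go((568.3,223.4,230),155.1)"
```

```text
t 72.97 p [569.1 224.1 234.1] yaw 155.16 gap 85.8 F [ 0.5 -0.  -0.1]
 shift [ 0.0004 -0.001   0.0041] len 0.0042 turn [0.1  0.02 0.06] q [-26.  23.   2.  98.  -1.  60. 131.]
```

Call:
servo_tool --series "0 -0.0006 0.003 0 0 0; 0 0 0 0 0 0; 0 0 0 0 0 0; 0 0 0 0 0 0; 0 0 0 0 0 0; 0 0 0 0 0 0; 0 0 0 0 0 0" --fingers 0

```text
time_s: 73.85
ee_pos: [568.6, 222.9, 230.2]
orientation: [[-0.907, 0.42, 0.0], [0.42, 0.907, 0.001], [-0.0, 0.001, -1.0]]
wrist_force: [1.7, -1.4, 5.4]
finger_gap: 37.3
```

```bash
python3 -c "
from h import *
go((568.3,223.4,230),155.1)"
```

```text
t 73.85 p [568.6 222.9 230.2] yaw 155.15 gap 37.3 F [ 1.7 -1.4  5.4]
 shift [0.0005 0.0003 0.0002] len 0.0006 turn [0.03 0.01 0.05] q [-26.  23.   2.  98.  -1.  59. 131.]
```

Call:
servo_tool --series "0 0 -0.01 0 0 0; 0 0 -0.015 0 0 0; 0 0 -0.02 0 0 0; 0 0 -0.03 0 0 0; 0 0 -0.03 0 0 0; 0 0 0 0 0 0; 0 0 0 0 0 0"

```text
time_s: 74.72
ee_pos: [566.8, 223.0, 332.2]
orientation: [[-0.908, 0.42, -0.005], [0.42, 0.908, -0.001], [0.004, -0.003, -1.0]]
wrist_force: [-0.7, 0.2, -4.8]
finger_gap: 37.1
```

```bash
python3 -c "
from h import *
go((434,440.8,335),101.1);r=snap('scene','h1s');crop(r,350,560,160,320,3.8,'h1a')"
```

```text
t 74.72 p [566.8 223.  332.2] yaw 155.19 gap 37.1 F [-0.7  0.2 -4.8]
 shift [ 0.2119  0.142  -0.0024] len 0.2551 turn [-0.28 -0.14 54.09] q [-26.  18.   2.  91.  -1.  71. 131.]
```

View pics/h1a.png

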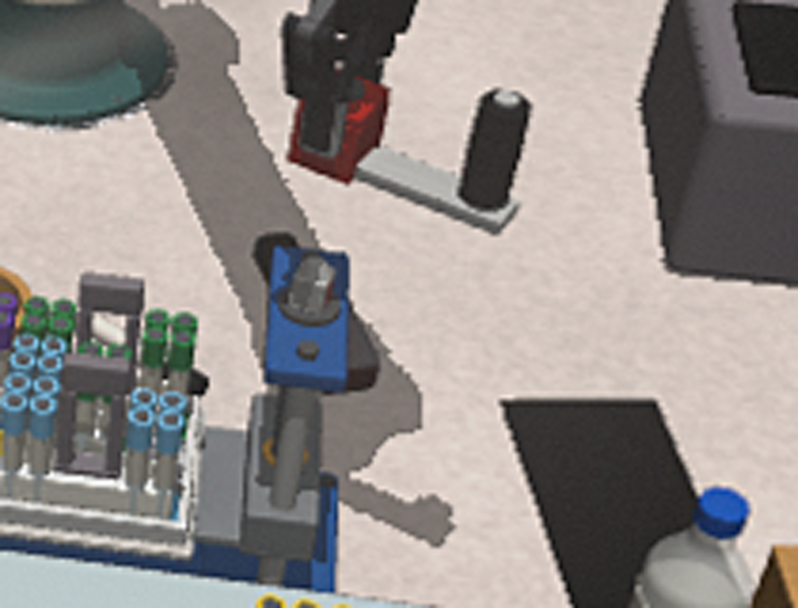

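Crank off cleanly. Carry to the mat.

Call:
servo_tool --series "0.042 0.028 0 0 0 0; 0.042 0.028 0 0 0 0; 0.042 0.028 0 0 0 0; 0.042 0.028 0 0 0 0; 0.044 0.03 0 0 0 0; 0 0 0 0 0 10; 0 0 0 0 0 10; 0 0 0 0 0 10; 0 0 0 0 0 10; 0 0 0 0 0 10"

```text
time_s: 76.03
ee_pos: [434.6, 440.5, 332.5]
orientation: [[-0.256, 0.967, -0.004], [0.967, 0.256, -0.002], [-0.001, -0.004, -1.0]]
wrist_force: [-0.5, 0.8, -3.5]
finger_gap: 37.0
```

Call:
servo_tool --series "0 0 0.03 0 0 4; 0 0 0.04 0 0 0; 0 0 0.05 0 0 0; 0 0 0.05 0 0 0; 0 0 0.04 0 0 0; 0 0 0 0 0 0; 0 0 0 0 0 0"

```text
time_s: 76.9
ee_pos: [435.5, 441.6, 125.5]
orientation: [[-0.194, 0.981, -0.001], [0.981, 0.194, 0.001], [0.001, -0.0, -1.0]]
wrist_force: [0.7, 0.4, -2.4]
finger_gap: 37.1
```

```bash
python3 -c "
from h import *
go((434,440.8,30),101.1);r=snap('wrist','h2')"
```

```text
t 76.9 p [435.5 441.6 125.5] yaw 101.17 gap 37.1 F [ 0.7  0.4 -2.4]
 shift [-0.0006 -0.0016  0.0955] len 0.0956 turn [-0.02 -0.07  0.07] q [-51.  31.   4. 101.  -3.  48.  55.]
```

View pics/h2.png

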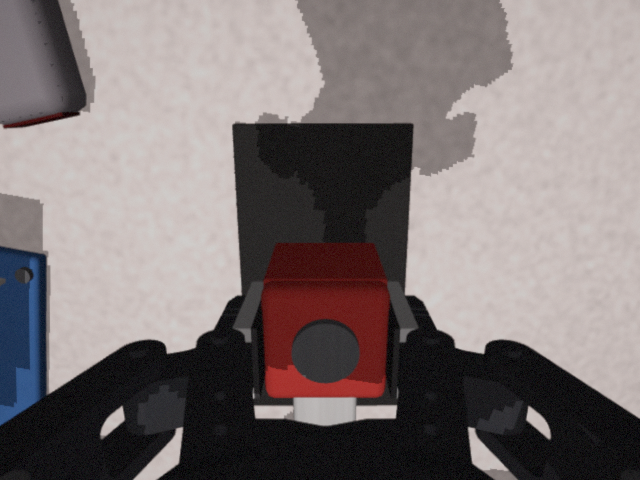

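Centred over the mat. Lower.

Call:
servo_tool --series "-0.0006 -0.0016 0.04 0 0 0; 0 0 0.03 0 0 0; 0 0 0.015 0 0 0; 0 0 0.01 0 0 0; 0 0 0.006 0 0 0; 0 0 0 0 0 0; 0 0 0 0 0 0"

```text
time_s: 77.82
ee_pos: [433.9, 440.7, 24.5]
orientation: [[-0.194, 0.981, -0.0], [0.981, 0.194, 0.001], [0.001, -0.0, -1.0]]
wrist_force: [0.6, 0.9, -3.3]
finger_gap: 36.9
```

Call:
servo_tool --series "0 0 0.002 0 0 0; 0 0 0.002 0 0 0; 0 0 0 0 0 0; 0 0 0 0 0 0"

```text
time_s: 78.32
ee_pos: [433.5, 440.4, 19.9]
orientation: [[-0.194, 0.981, -0.001], [0.981, 0.194, 0.001], [0.001, -0.001, -1.0]]
wrist_force: [-0.4, -0.2, -1.6]
finger_gap: 37.2
```

Call:
servo_tool --series "0 0 0.001 0 0 0; 0 0 0.001 0 0 0; 0 0 0 0 0 0; 0 0 0 0 0 0"

```text
time_s: 78.82
ee_pos: [433.0, 440.4, 18.2]
orientation: [[-0.194, 0.981, -0.002], [0.981, 0.194, 0.0], [0.001, -0.002, -1.0]]
wrist_force: [-3.4, -2.3, 5.3]
finger_gap: 37.3
```

Contact. Release, retreat upward and go check the tray/shelf.

Call:
servo_tool --series "0 0 0 0 0 0; 0 0 0 0 0 0; 0 0 0 0 0 0; 0 0 0 0 0 0; 0 0 0 0 0 0" --fingers 0.8

```text
time_s: 79.45
ee_pos: [433.5, 440.3, 17.7]
orientation: [[-0.194, 0.981, -0.001], [0.981, 0.194, 0.0], [0.001, -0.001, -1.0]]
wrist_force: [-0.2, 1.2, 0.1]
finger_gap: 68.1
```

Call:
servo_tool --series "0 0 -0.03 0 0 0; 0 0 -0.06 0 0 0; 0 0 -0.06 0 0 0; 0 0 -0.06 0 0 0; 0 0 -0.06 0 0 0; 0 0 -0.06 0 0 0; 0 0 0 0 0 0"

```text
time_s: 80.32
ee_pos: [435.6, 441.8, 354.0]
orientation: [[-0.194, 0.981, 0.006], [0.981, 0.193, 0.009], [0.007, 0.008, -1.0]]
wrist_force: [0.5, 1.1, -0.6]
finger_gap: 68.3
```

```bash
python3 -c "
from h import *
go((470,55,300),0);r=snap('wrist','h3');r=snap('scene','h3s')"
```

```text
t 80.33 p [435.6 441.8 354. ] yaw 101.16 gap 68.3 F [ 0.5  1.1 -0.6]
 shift [-0.3865 -0.0415  0.0508] len 0.392 turn [-6.0000e-02 -7.0000e-01  1.0116e+02] q [-52.  18.   5.  88.  -2.  73.  54.]
```

View pics/h3.png

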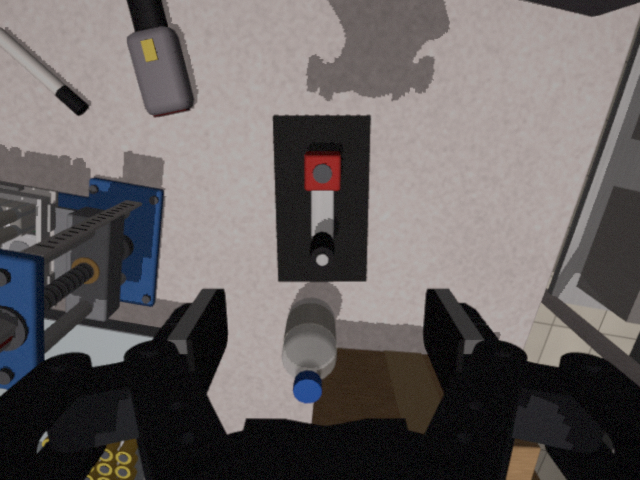

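View pics/h3s.png

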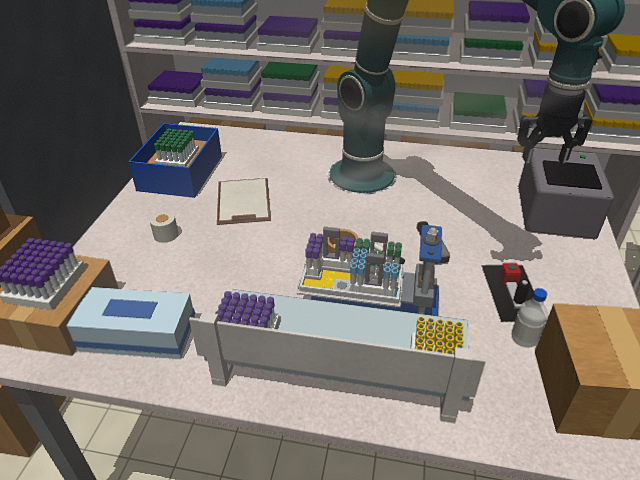

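```bash
python3 -c "
from h import *
go((531,105.8,340),91.57,turnfirst=True)"
```

```text
t 80.42 p [433.8 440.  348. ] yaw 101.17 gap 68.3 F [ 0.2 -0.3 -0.3]
 shift [-0.3368  0.0881  0.008 ] len 0.3482 turn [-0.04 -0.06  9.6 ] q [-52.  18.   5.  89.  -2.  73.  54.]
```

Call:
servo_tool --series "0 0 0 0 0 9.6; -0.048 0.0125 0.001 0 0 0; -0.048 0.0125 0.001 0 0 0; -0.048 0.0125 0.001 0 0 0; -0.048 0.0125 0.001 0 0 0; -0.048 0.0125 0.001 0 0 0; -0.048 0.0125 0.001 0 0 0; -0.0488 0.0131 0.001 0 0 0; 0 0 0 0 0 0; 0 0 0 0 0 0" --fingers 0

```text
time_s: 81.68
ee_pos: [530.3, 106.4, 338.9]
orientation: [[-0.028, 1.0, -0.004], [1.0, 0.028, -0.0], [0.0, -0.004, -1.0]]
wrist_force: [-0.3, 0.6, -0.6]
finger_gap: -0.0
```

```bash
python3 -c "
from h import *
go((531,105.8,188),91.57);snap('wrist','i1')"
```

```text
t 81.67 p [530.3 106.4 338.9] yaw 91.59 gap -0.0 F [-0.3  0.6 -0.6]
 shift [-0.0006  0.0013  0.1509] len 0.1509 turn [-0.24 -0.    0.02] q [-30.  11.  17. 100.  -3.  70.  80.]
```

View pics/i1.png

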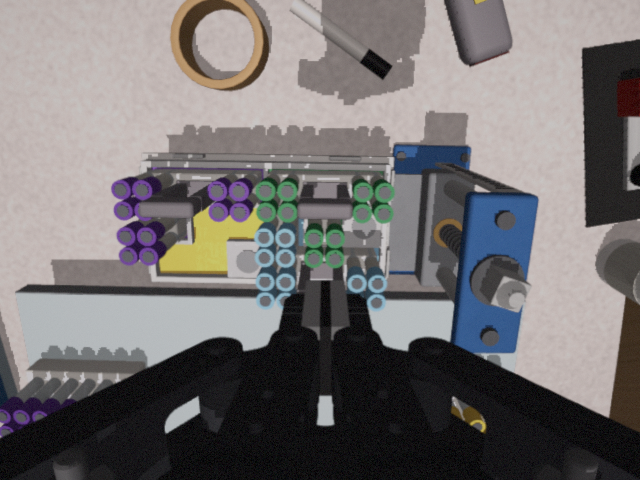

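Call:
servo_tool --series "0 0.0006 0.04 -0.2 0 0; 0 0 0.05 0 0 0; 0 0 0.04 0 0 0; 0 0 0.015 0 0 0; 0 0 0 0 0 0; 0 0 0 0 0 0; 0 0 0 0 0 0"

```text
time_s: 82.6
ee_pos: [532.9, 106.3, 197.0]
orientation: [[-0.027, 1.0, 0.005], [1.0, 0.027, 0.001], [0.001, 0.005, -1.0]]
wrist_force: [-0.3, -0.6, 0.9]
finger_gap: -0.3
```

Call:
servo_tool --series "0 0 0.0025 0 0 0; 0 0 0 0 0 0; 0 0 0 0 0 0"

```text
time_s: 82.98
ee_pos: [531.9, 105.9, 193.1]
orientation: [[-0.027, 1.0, 0.002], [1.0, 0.027, 0.001], [0.0, 0.002, -1.0]]
wrist_force: [0.3, 0.4, -0.1]
finger_gap: 0.2
```

Call:
servo_tool --series "0 0 0.004 0 0 0; 0 0 0.002 0 0 0; 0 0 0 0 0 0; 0 0 0 0 0 0"

```text
time_s: 83.48
ee_pos: [532.0, 106.0, 186.9]
orientation: [[-0.027, 1.0, 0.002], [1.0, 0.027, 0.0], [0.0, 0.002, -1.0]]
wrist_force: [-0.8, 0.4, 0.2]
finger_gap: 0.0
```

Call:
servo_tool --series "0 0 0.001 0 0 0; 0 0 0 0 0 0; 0 0 0 0 0 0"

```text
time_s: 83.85
ee_pos: [532.0, 105.9, 186.0]
orientation: [[-0.027, 1.0, 0.002], [1.0, 0.027, 0.0], [0.0, 0.002, -1.0]]
wrist_force: [-0.4, 0.2, -0.2]
finger_gap: 0.2
```

Call:
servo_tool --series "0 0 0.001 0 0 0; 0 0 0 0 0 0; 0 0 0 0 0 0"

```text
time_s: 84.22
ee_pos: [532.0, 105.9, 185.0]
orientation: [[-0.027, 1.0, 0.002], [1.0, 0.027, 0.0], [0.0, 0.002, -1.0]]
wrist_force: [0.8, -0.5, -0.5]
finger_gap: 0.3
```

Call:
servo_tool --series "0 0 0.001 0 0 0; 0 0 0 0 0 0; 0 0 0 0 0 0"

```text
time_s: 84.6
ee_pos: [532.1, 106.0, 184.6]
orientation: [[-0.027, 1.0, 0.003], [1.0, 0.027, 0.001], [0.001, 0.003, -1.0]]
wrist_force: [-1.3, 0.5, 5.7]
finger_gap: 0.1
```

Call:
servo_tool --series "0 0 -0.04 0 0 0; 0 0 -0.06 0 0 0; 0 0 -0.06 0 0 0; 0 -0.03 -0.05 0 0 0; 0 -0.03 -0.03 0 0 0; 0 0 0 0 0 0; 0 0 0 0 0 0; 0 0 0 0 0 0"

```text
time_s: 85.6
ee_pos: [471.6, 104.0, 422.2]
orientation: [[-0.027, 1.0, -0.0], [1.0, 0.027, -0.001], [-0.001, -0.0, -1.0]]
wrist_force: [0.1, 0.3, 0.2]
finger_gap: 0.2
```

```bash
python3 -c "
from h import *
go();r=snap('scene','z1s');crop(r,270,560,200,340,2.7,'z1a');r=snap('wrist','z1')"
```

```text
t 85.6 p [471.6 104.  422.2] yaw 91.55 gap 0.2 F [0.1 0.3 0.2]
 shift [0. 0. 0.] len 0.0 turn [-0.02  0.05 -0.  ] q [-32.   1.  16. 100.  -0.  79.  76.]
```

View pics/z1a.png

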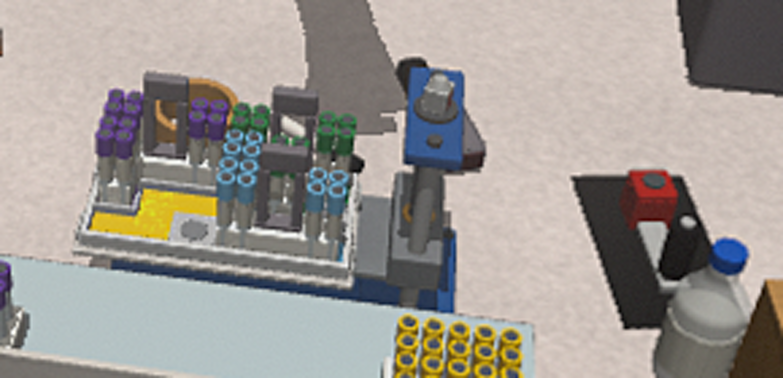

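View pics/z1.png

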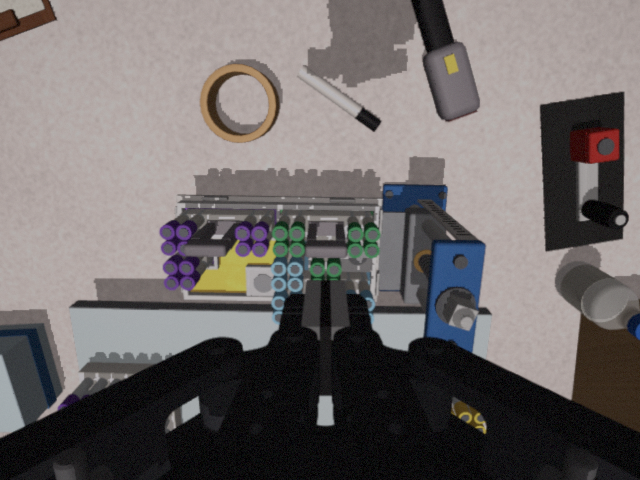

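```bash
python3 -c "
from h import *
r=load('z1s')
w=load('w4');D_=onz(w,[(446,60),(430,300)],62.6);print(D_)
for n,P in dict(deck=D_,plat=[(636.5,172,62.6),(639,-73,62.6)],plat_bot=[(636.5,172,54),(639,-73,54)],rim=[(630.6,168,78.6),(633,-68,78.6)]).items(): print(n,((proj(r,P)-(270,200))*2.7).round(0).tolist())
crop(r,280,450,260,320,4.7,'z1b')"
```

```text
[[651.04177637 159.85318747  62.6       ]
 [653.34208379 -34.35459476  62.6       ]]
deck [[333.0, 298.0], [109.0, 269.0]]
plat [[349.0, 288.0], [69.0, 251.0]]
plat_bot [[348.0, 295.0], [70.0, 258.0]]
rim [[346.0, 269.0], [76.0, 234.0]]
```

View pics/z1b.png

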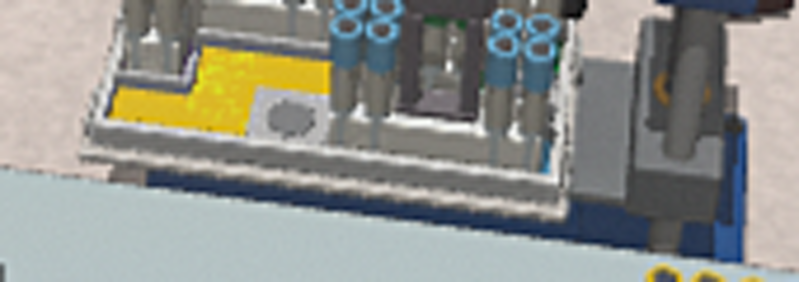

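```bash
python3 -c "
from workcell import bot
print(bot.finish_job())"
```

```text
the job is handed in; nothing more can be done
None
```

The job is handed in at about 86 s of the 210 s allowed; the hand-in gave no verdict.

**Packs:** Purple, blue and green were on the bench. I saw no yellow pack there. All three are in their own pockets and stopped at nearly the same depth when set down: purple and green 38.3 mm above the bench, blue 38.5 mm. The brief's nominal floor height is 36 mm, so that is about 2 mm higher. I took it as the platform starting at about 34 mm rather than 32 mm. I set them down with the lift still at its start height.

**Lift:** I wound the crank about 1014° clockwise, which is about 28 mm of lift.
- **Touch check:** Touching the shelf deck with the fingertips gave 62.6 mm. Touching the green pack's handle top, before and after taking the crank off, gave 184.6 mm both times. Taking off the known 122 mm from platform to handle top puts the platform at 62.6 mm, so it is flush.
- **Camera check:** The edges in the scene picture agree to about 1 pixel, which is only about 2.5 mm.
- **Not done:** I did not touch the platform face itself.

**Crank:** It is back flat and roughly centred on the mat. The last pictures show the bystanders I could see where they were. I compared them by eye and did not measure.

**What went wrong:** During the first quarter turn the held crank pushed the hand up by about 4 mm with 17 N. I opened the fingers, gripped again and carried on. Readings after that peaked at about 25 N, and the highest wrist force I read in the whole run was about 35 N, when I pressed the purple pack home.

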